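# Box up the nut squares and close the carton

## Task

Box up the order at the cake stall: put every cut nut square from the baking tray into the open carton, each lying flat on the carton floor with its nut side up and none on top of another, then slide the tray's divider gently along until it presses lightly on the uncut cake, without shoving the cake along. Then fold in the carton's two side flaps and swing the lid shut over them so that the tuck tab drops fully behind the front wall; leave the other things on the table where they are.

Things in the scene. Friction and masses are not known exactly. Their poses are not given: they have to be found in the camera images.
- tray: Dark steel baking sheet, fixed, 240 mm (its x) by 360 mm (its y) outside, floor and walls 3 mm thick, rim 26 mm high. Origin: centre of its underside, on the table top (z = 0); z up. The uncut cake lies at its -y end, the divider stands at its +y end, the cut squares lie loose between them.
- divider (a joint): Sliding steel divider that spans the tray's inside width and rides on its rims. 0 = fully back towards the tray's +y end; the value grows in metres as it slides towards the cake (along the tray's -y), up to 0.25. It starts between 0 and 0.01, needs about 2 N to slide and stays where it is left. It cannot pass squares still in the tray without pushing them along.
- divider_face (a point): Centre of the divider's upright face that looks to the cake (tray's -y); face 226 mm wide, 34 mm high, its lower edge 2 mm over the tray floor. The point is 19 mm over the tray floor. Its axes are those of the tray.
- divider_grip (a point): Grip point in the divider's black upright handle block: 60 mm along tray x, 14 mm thick along tray y, its top 16 mm above this point, the steel shelf it stands on 20 mm below. The point is 73 mm over the table and 22 mm behind (tray +y of) the face. Pinched here across its thickness from above, the fingertips clear the cake's top.
- cake: Uncut rest of the tray-bake, loose, about 0.8 kg: 200 mm (its x) by 105 mm (its y) by 35 mm high. Origin: centre of its underside, on the tray floor 3 mm over the table. Its cut face, which the divider must touch, is its +y side, 52.5 mm from the origin; its axes start parallel to the tray's. Behind it are 2 to 25 mm of bare tray.
- square1: Cut nut square, loose and firm: 40 mm (its x) by 44 mm (its y) by 32 mm high, about 60 g, dark nut topping. Origin: centre of its underside; z up. Two to four of the four squares are there; an absent one reads None.
- square2: Cut nut square, loose and firm: 40 mm (its x) by 44 mm (its y) by 32 mm high, about 60 g, dark nut topping. Origin: centre of its underside; z up. Two to four of the four squares are there; an absent one reads None.
- square3: Cut nut square, loose and firm: 40 mm (its x) by 44 mm (its y) by 32 mm high, about 60 g, dark nut topping. Origin: centre of its underside; z up. Two to four of the four squares are there; an absent one reads None.
- square4: Cut nut square, loose and firm: 40 mm (its x) by 44 mm (its y) by 32 mm high, about 60 g, dark nut topping. Origin: centre of its underside; z up. Two to four of the four squares are there; an absent one reads None.
- carton: White pastry carton, fixed on the table: 160 (its x) by 190 (its y) by 85 mm high outside, walls and floor 3 mm. Origin: centre of its underside; z up. Front wall at -x (towards the tray), lid hinge along the top of the +x wall, side flaps along the tops of the +y wall (towards the robot) and -y wall (away from it).
- lid (a joint): Hinge angle of the lid in rad: 0 = shut flat on the carton, 1.57 = upright, starts between 1.95 and 2.2 (leaning away from the carton). Stiff crease: it stays where it is left; about 0.7 N at its edge moves it.
- lid_hinge (a point): Middle of the lid's hinge line, at carton (80, 0, 85) mm; the line runs along the carton's y. The lid is 160 mm from hinge to free edge, 190 mm wide, 3 mm thick; shut, it lies from 85 to 88 mm up. At angle a its inside face runs from the hinge along (-cos a) carton x, (sin a) z.
- tab_tip (a point): Middle of the lower edge of the tuck tab: a 3 mm thick, 150 mm wide tab, 24 mm deep, fixed square to the lid's inside 6.5 mm in from its free edge. Shut, it points down inside the front wall.
- near_flap (a joint): Hinge angle in rad of the side flap on the carton's +y side (the robot's side): 0 = folded in flat, 1.57 = upright, starts between 1.65 and 1.9. Stiff crease: it stays where it is left; 0.3 N moves it.
- near_flap_hinge (a point): Middle of the near flap's hinge line, at carton (4, 93.5, 82) mm, running along carton x. The flap is 55 mm from hinge to free edge, 125 mm long, 3 mm thick; the hinge line lies in its outside face, so shut it lies from 79 to 82 mm up, just under the lid.
- far_flap (a joint): The same for the side flap on the carton's -y side (away from the robot): 0 = folded in flat, 1.57 = upright, starts between 1.65 and 1.9.
- far_flap_hinge (a point): Middle of the far flap's hinge line, at carton (4, -93.5, 82) mm, running along carton x; flap as the near one.
- server: Bystander: cake server (spatula), 260 mm, lying between the carton and the robot.
- shaker: Bystander: sugar jar, 60 mm across, 100 mm high, steel cap.
- jug: Bystander: blue plastic jug, 100 mm across, 130 mm high.
- cup: Bystander: white mug, 80 mm across, 90 mm high, left of the carton.
- cards: Bystander: stack of white card plates, 90 by 140 by 18 mm.
- coin_tin: Bystander: red coin tin, 90 mm across, 58 mm high.
- tongs: Bystander: steel tongs with a black hinge end, 230 mm, lying flat.
Mind the look-alikes: they are no part of the job. What is shaped like the carton but orange or purple is not meant.

How it is judged:
By the outcome, as a careful person would: the job done as asked, in the order asked, and still so for the second after the job is handed in, with the robot touching nothing.
Of square1, square2, square3, square4 only 2 to 4 are there at a start; the rules pass over those that are not, and their reading is None.
At some moment in a run one of square1, square2, square3, square4 may be knocked a few centimetres aside while the robot is not near it.
Once in a run the grip may slacken for a moment while it holds something.
It also fails if it takes over 210 s, if anything falls off the work surface, if the arm or the gripper's body presses on something with over 40 N, if the wrist force passes 120 N, or if a joint passes its speed limit or range.

## Robot

A 7-joint arm with a two-finger parallel gripper is mounted at the origin on the work surface. World frame = base frame: x ahead of the robot, y to its left, z up, the work surface at z = 0. Lengths are in m, angles in rad, forces in N, time in s.
With the tool pointing down it reaches from about 0.4 to 0.85 m from the base axis. Payload 10.4 kg.
Tool frame: the origin (TCP) lies between the finger pads; the fingertips stand 19 mm ahead of it and the grasp point (between the pads) is the TCP (manip.tips_ahead is the distance from the TCP to the fingertips, in m); z points along the fingers, y is the line along which they close (so a half turn about z gives the same grasp; the last joint's range is limited). The gripper opens to 85 mm and grips with 20 to 120 N. Pads are 22 mm wide; open, the fingers measure 114 mm over their backs; the gripper's body (76 mm by 85 mm) begins 54 mm behind the grasp point. The pads swing forward as they close: fully open they stand 13 mm farther back than shut.
Start: joints at [-1.294, 0.332, -0.065, 1.46, 0.022, 1.35, -0.088], TCP at [0.185, 0.597, 0.25] pointing down, gripper open.
Joint ranges: [-2.6, 2.6], [-0.5, 2.12], [-1.47, 1.34], [0.16, 2.42], [-1.27, 4.41], [0.06, 2.06], [-2.6, 2.6]. Speed limits (rad/s): [2.22, 2.22, 2.79, 2.79, 3.14, 3.14, 3.14].

## Interface

Orientations are given as a unit quaternion [x, y, z, w].
In Python, from workcell import manip, viewer gives the robot as it stands.
- The arm moves only by the tool arm_command, never from a script. Its argument "series" is text: rows parted by semicolons, each of 5 numbers parted by spaces: the closure, from 0 (fully open) to 1 (shut), then the shift along the tool's x, y, z normalised to -1 to 1, where 1 is 0.4 m, then the turn about the tool's z normalised to -1 to 1, where 1 is 180 degrees. In form: jaw tx ty tz spin; .... A call has exactly 10 rows; each row shifts and turns the commanded pose from where the row before left it, along the tool's axes as they then stand; what a row does not reach is not made up. A row lasts 1/8 s, in which the tool goes at most 62.5 mm and 10.7 degrees, less where a joint would pass 70% of its speed; a pose out of reach is approached as far as the arm can. A call with a number of a shift or a turn outside -1 to 1 is refused whole. A call with a gripper value outside its range is refused whole. The fingers move at their own pace and stop on an object; "newtons" is the grip in N (left out, the last holds). Time passes only in rows, so rows that do not move let the fingers close, or fill a call up. It gives the time, the measured TCP pose, the force, the opening and the grip force at its end, in the units of the state.
- manip.get_obs(): the state, without advancing time (a new reading comes with each control period).
- viewer.camera(name): name is "scene" or "top"; returns a dict with "pixels" (400x640x3 uint8, red, green, blue), "intrinsics" (3x3 intrinsics, pixels), "extrinsics" (4x4, takes a point from world to camera coordinates). Camera axes: x right, y up, looking along -z (the intrinsics and any distortion apply to the point x, -y, -z); pixel columns grow to the right and rows downward; lengths in m; the calibration is good to about 2 mm. A picture is of the moment at which its call begins. There is no depth.
- manip.hand_in(): hands the job in; it is judged then, once.
The state is a dict: "clock": time; "joint_pos": joint angles; "joint_velocities": joint speeds; "tau": joint torques, N m; "position": TCP position; "ee_rot": TCP orientation; "ft_force": force on the tool from outside, world axes, zero at the start; "torque": the same for the moment, N m; "grip_width": opening from 0.0 (shut) to 1.0 (fully open); "grasp_force": force on a finger pad.
Only numpy, scipy, OpenCV 4.12 (cv2) and the standard library are available. Lean on these libraries where they do the work, as an engineer would, in place of code of your own. Each camera call takes 0.05 s, during which the arm holds its last target. There are 200 camera calls.

## Working session

There is one attempt and no reset: what is moved stays moved. The work goes in short steps, Python scripts to look and compute and a tool call to move; the robot and the scene stay as the last step left them, time stands still between calls to the robot, and variables do not carry over. Pictures are saved under pics/ and viewed, at most 14 in all, crops included, and the job is handed in when it is done.

Besides the shell and the picture viewer there is one more tool, called after ">>>" as a command line: name --argument value ..., lists and objects as JSON in quotes. arm_command: Moves the arm, as the interface text tells. Scaled input: -1 to 1 covers 0.4 m each way for a shift and 180 degrees each way for a turn. Its arguments: {"type":"object","properties":{"series":{"type":"string"},"newtons":{"type":"number"}},"required":["series"]}

```bash
mkdir -p pics; ls; cat > h.py <<'E'
import numpy as np, cv2
from workcell import manip, viewer
def snap(n,f):
    c=viewer.camera(n); cv2.imwrite(f'pics/{f}.png',c['pixels'][:,:,::-1]); np.savez(f'pics/{f}.npz',K=c['intrinsics'],T=c['extrinsics']); return c
def load(f):
    d=np.load(f'pics/{f}.npz'); return d['K'],d['T']
def ray(f,u,v):
    K,T=load(f); d=np.linalg.solve(K,[u,v,1]); d=T[:3,:3].T@(d*[1,-1,-1]); return -T[:3,:3].T@T[:3,3], d/np.linalg.norm(d)
def atz(f,u,v,z):
    o,d=ray(f,u,v); return o+d*(z-o[2])/d[2]
def tri(a,b):
    o,d=ray(*a);p,e=ray(*b); s=np.linalg.lstsq(np.c_[d,-e],p-o,rcond=None)[0]; x=o+d*s[0];y=p+e*s[1]; return (x+y)/2,np.linalg.norm(x-y)
def proj(f,P):
    K,T=load(f); q=(T[:3,:3]@np.atleast_2d(P).T).T+T[:3,3]; q=(K@(q*[1,-1,-1]).T).T; return q[:,:2]/q[:,2:]
E
python3 - <<'E'
from h import *
for n in('scene','top'):
    c=snap(n,n+'0'); print(c.keys(),c['intrinsics'],c['extrinsics'])
print(manip.get_obs())
E
```

```text
pics
dict_keys(['pixels', 'intrinsics', 'extrinsics']) [[374.33736022   0.         322.72817503]
 [  0.         374.33736022 193.34393316]
 [  0.           0.           1.        ]] [[ 0.16108802  0.98686418 -0.01223698 -0.03431199]
 [-0.65681035  0.11645062  0.74500967  0.23598732]
 [ 0.73664836 -0.11197476  0.66694141 -1.56955247]
 [ 0.          0.          0.          1.        ]]
dict_keys(['pixels', 'intrinsics', 'extrinsics']) [[369.7156122    0.         319.74869018]
 [  0.         369.7156122  195.69882891]
 [  0.           0.           1.        ]] [[ 0.02374266 -0.99952707 -0.01954268 -0.03523619]
 [ 0.99004932  0.02079638  0.13917562 -0.48889149]
 [-0.13870339 -0.02265262  0.99007486 -1.07024346]
 [ 0.          0.          0.          1.        ]]
{'clock': 0.1, 'joint_pos': array([-1.29357654,  0.3328305 , -0.06466646,  1.46086829,  0.02159578,
        1.3498807 , -0.08848415]), 'joint_velocities': array([ 0.00096061, -0.00101461,  0.00092564, -0.00366668, -0.00061297,
       -0.00132538, -0.00132803]), 'tau': array([ 1.52142173e-03, -6.26745272e+01,  4.92140511e-02, -3.92428744e+01,
        1.63280085e-02,  7.18872048e-03, -2.43782364e-05]), 'position': array([0.1845203 , 0.59681615, 0.24957652]), 'ee_rot': array([ 1.49347691e-01,  9.88784532e-01, -6.42702844e-04, -6.45249332e-05]), 'ft_force': array([-0.87999032,  1.02159111, -0.18684885]), 'torque': array([0.01888891, 0.02224571, 0.02062075]), 'grasp_force': 0.0, 'grip_width': 0.9983003684122418}
```

View pics/scene0.png

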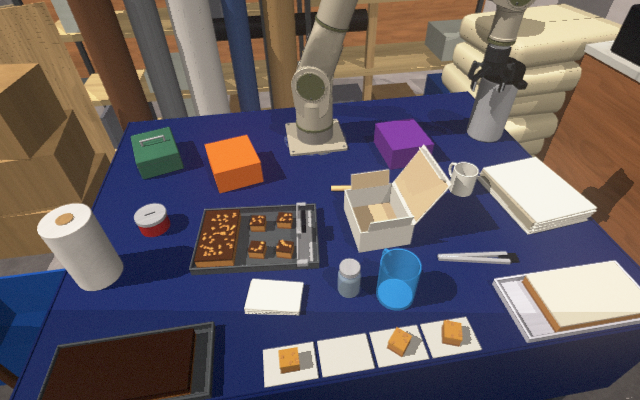

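View pics/top0.png

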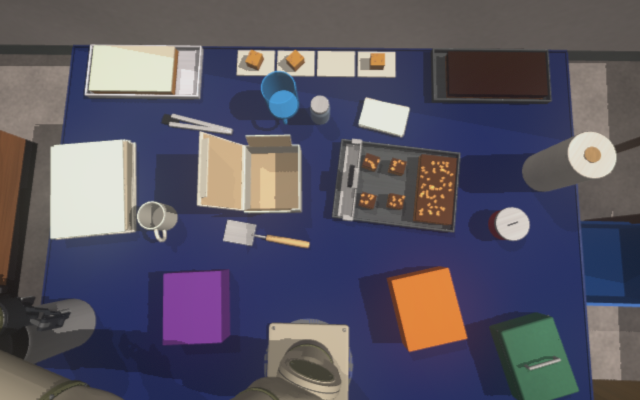

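The top view shows the tray at (397,186) with four squares at (371,162), (397,167), (367,200) and (397,201), and the cake on its right. The carton is at (273,178), with its lid leaning left. I'll zoom in next.

```bash
python3 - <<'E'
import cv2
a=cv2.imread('pics/top0.png')[125:245,190:470]; cv2.imwrite('pics/t1.png',cv2.resize(a,(784,336),interpolation=cv2.INTER_CUBIC))
a=cv2.imread('pics/scene0.png')[140:280,185:455]; cv2.imwrite('pics/s1.png',cv2.resize(a,(783,406),interpolation=cv2.INTER_CUBIC))
E
```

```text
(no output)
```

View pics/t1.png

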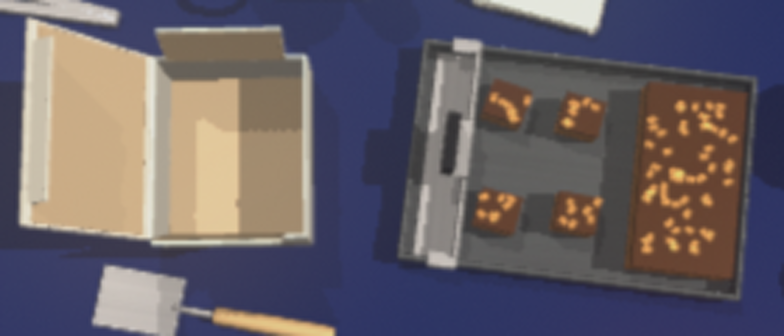

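View pics/s1.png

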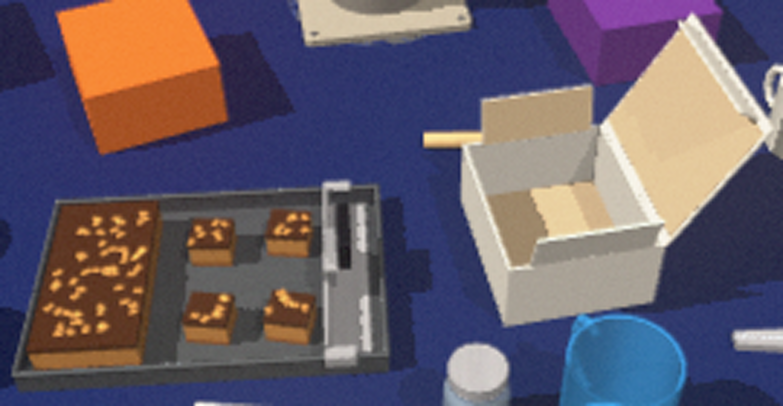

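Both crops are clear. In the top crop the tray rim corners are (427,41), (755,77), (740,298) and (400,260), and the carton rim corners are about (308,57), (312,240), (152,240) and (150,58). I'll fit the carton and tray from corners, and the squares and cake from silhouettes in both views.

```bash
cat > fit.py <<'E'
from h import *
from scipy.optimize import least_squares, minimize
def R(a): return np.array([[np.cos(a),-np.sin(a)],[np.sin(a),np.cos(a)]])
def T(u,v): return (u+.5)/2.8+190-.5,(v+.5)/2.8+125-.5
def S(u,v): return (u+.5)/2.9+185-.5,(v+.5)/2.9+140-.5
def rect(hx,hy,top,sc,x0):
    # corners order (+,+),(+,-),(-,-),(-,+) in body xy ; None to skip ; fit x,y,yaw,z
    L=np.array([[hx,hy],[hx,-hy],[-hx,-hy],[-hx,hy]])
    def f(p):
        P=np.c_[L@R(p[2]).T+p[:2],np.full(4,p[3])]; r=[]
        for n,c in(('top0',top),('scene0',sc)):
            q=proj(n,P)
            for i in range(4):
                if c[i] is not None: r+=list(q[i]-c[i])
        return np.array(r)
    s=least_squares(f,x0,loss='soft_l1'); return s.x,np.round(s.fun,1)
def masks(n,f):
    im=cv2.imread(f'pics/{f}.png').astype(int); b,g,r=im[...,0],im[...,1],im[...,2]
    m=((r-b)>22).astype(np.uint8); return m
def boxpts(p,h):
    L=np.array([[i,j] for i in(-1,1) for j in(-1,1)])*h[:2]; Q=L@R(p[2]).T+p[:2]
    return np.r_[np.c_[Q,np.full(4,p[3])],np.c_[Q,np.full(4,p[3]+h[2])]]
def fitbox(p0,h,ft,fs,zfree=True,roi=12):
    SC=8
    M=[]
    for f in(ft,fs):
        m=masks(None,f); q=proj(f,boxpts(p0,h)); a=np.floor(q.min(0)-roi).astype(int); b=np.ceil(q.max(0)+roi).astype(int)
        sub=m[a[1]:b[1],a[0]:b[0]]
        n,lab,st,ce=cv2.connectedComponentsWithStats(sub,connectivity=4)
        c=q.mean(0)-a; k=min(range(1,n),key=lambda i:np.linalg.norm(ce[i]-c)-(1e-3*st[i,4])+(99 if st[i,4]<30 else 0))
        M.append((f,a,cv2.resize((lab==k).astype(np.float32),None,fx=SC,fy=SC,interpolation=cv2.INTER_LINEAR)>.5))
    def cost(p):
        p=p if zfree else np.r_[p,p0[3]]; c=0
        for f,a,m in M:
            q=(proj(f,boxpts(p,h))-a+.5)*SC-.5
            im=np.zeros(m.shape,np.uint8); cv2.fillConvexPoly(im,cv2.convexHull(np.round(q*16).astype(np.int32)),1,shift=4)
            c+=(im.astype(bool)^m).sum()/m.sum()
        return c
    x=np.array(p0 if zfree else p0[:3],float); d=np.array([.01,.01,.2,.004][:len(x)])
    best=None
    for y in(x[2]-.15,x[2],x[2]+.15):
        s0=x.copy(); s0[2]=y; sim=np.vstack([s0]+[s0+np.eye(len(x))[i]*d for i in range(len(x))])
        s=minimize(cost,s0,method='Nelder-Mead',options=dict(initial_simplex=sim,xatol=1e-4,fatol=1e-4))
        if best is None or s.fun<best.fun: best=s
    return np.round(best.x,4),round(best.fun,3)
E
python3 - <<'E'
from fit import *
# tray: body x=world x(up in top), y = world y (left)
print('tray',*rect(.12,.18,[T(427,41),T(755,77),T(740,298),T(400,260)],[S(388,362),S(15,374),S(57,201),S(378,187)],[.6,-.2,0,.026]))
# carton: body x=+worldy(left) ; body y = -worldx(down)
print('carton',*rect(.08,.095,[T(152,242),T(150,58),T(308,56),T(312,241)],[S(602,125),S(660,240),S(507,268),S(463,147)],[.6,.1,1.57,.085]))
for c in [(507,104),(580,116),(497,212),(577,213)]:
    p=atz('top0',*T(*c),.035); print('sq',c,*fitbox([p[0],p[1],-.08,.003],[.02,.022,.032],'top0','scene0'))
p=atz('top0',*T(690,180),.038); print('cake',*fitbox([p[0],p[1],-.1,.003],[.1,.0525,.035],'top0','scene0'))
E
```

```text
tray [ 0.530089   -0.25344056 -0.10137101  0.02473621] [-0.8 -0.2 -0.1  0.6 -0.7  0.4 -0.5 -1.  -0.2 -2.  -1.1  1.1 -0.4  0.5
 -0.5 -0.3]
carton [0.53210373 0.11367795 1.60985974 0.0851759 ] [-0.4 -0.1  1.2  0.6 -0.4  0.2 -1.3 -0.8 -1.1 -0.7  0.9  1.3 -0.1  0.4
 -1.1 -1.3]
sq (507, 104) [ 0.5991 -0.176  -0.3303  0.0041] 0.131
sq (580, 116) [ 0.5864 -0.2558 -0.2485  0.0038] 0.11
sq (497, 212) [ 0.4812 -0.1665 -0.2517  0.0039] 0.123
sq (577, 213) [ 0.4802 -0.2501 -0.1754  0.0051] 0.122
cake [ 0.5181 -0.3675 -0.1022  0.0058] 0.043
```

```bash
cat > plan.py <<'E'
import sys,numpy as np
from h import *
def yaw(o):
    x,y,z,w=o['ee_rot']; return np.degrees(np.arctan2(1-2*(x*x+z*z),2*(x*y-z*w)))
def carton(cx,cy): # mm -> world
    a=1.6099; return np.array([.5321,.1137])+np.array([np.cos(a)*cx-np.sin(a)*cy,np.sin(a)*cx+np.cos(a)*cy])/1000
def go(*wps,o=None):
    "wps (x,y,z,yawdeg): spin total, then shift in tool units after it"
    o=manip.get_obs(); p=o['position']; a=yaw(o)
    print('at',np.round(p,4),round(a,1),'t',round(o['clock'],1),'grip',np.round([o['grip_width'],o['grasp_force']],2))
    for x,y,z,t in wps:
        s=-((t-a+90)%180-90); b=a-s; r=np.radians(b); d=np.array([x,y,z])-p
        print('spin %.4f'%(s/180),'shift',np.round(np.array([-np.sin(r)*d[0]+np.cos(r)*d[1],np.cos(r)*d[0]+np.sin(r)*d[1],-d[2]])/.4,4))
        p=np.array([x,y,z]);a=b
E
python3 - <<'E'
from plan import *
from fit import T
go((.185,.597,.30,-15),(.4812,-.1665,.30,-15),(.4812,-.1665,.12,-15),(.4812,-.1665,.022,-15))
print('cup',atz('top0',157,214,.09),'div handle top',atz('top0',*T(450,145),.089),'face top',atz('top0',*T(474,145),.039))
for c in [(-27,-40),(-27,40),(27,-40),(27,40)]: print(c,carton(*c))
print(manip.get_obs()['joint_pos'])
E
```

```text
at [0.1845 0.5968 0.2496] 72.8 t 0.1 grip [1. 0.]
spin 0.4879 shift [ 0.0008  0.001  -0.1261]
spin -0.0000 shift [-1.6521  1.2093 -0.    ]
spin -0.0000 shift [0.   0.   0.45]
spin -0.0000 shift [0.    0.    0.245]
cup [0.4195583  0.43502315 0.09      ] div handle top [ 0.53904366 -0.11162185  0.089     ] face top [ 0.54931469 -0.14019192  0.039     ]
(-27, -40) [0.57312495 0.08828439]
(-27, 40) [0.49318611 0.08515689]
(27, -40) [0.57101389 0.14224311]
(27, 40) [0.49107505 0.13911561]
[-1.29357654  0.3328305  -0.06466646  1.46086829  0.02159578  1.3498807
 -0.08848415]
```

>>> arm_command --series "0.3 0 0 -0.014 0.0542; 0.3 0 0 -0.014 0.0542; 0.3 0 0 -0.014 0.0542; 0.3 0 0 -0.014 0.0542; 0.3 0 0 -0.014 0.0542; 0.3 0 0 -0.014 0.0542; 0.3 0 0 -0.014 0.0542; 0.3 0 0 -0.014 0.0542; 0.3 0 0 -0.014 0.0542; 0.3 -0.05 0.037 0 0" --newtons 40

```text
clock: 1.35
position: [0.1925, 0.5746, 0.3001]
ee_rot: [0.793, 0.609, -0.0, 0.0]
ft_force: [-0.3, -0.6, 0.3]
grip_width: 0.703
grasp_force: 0.0
```

>>> arm_command --series "0.3 -0.1 0.0732 0 0; 0.3 -0.1 0.0732 0 0; 0.3 -0.1 0.0732 0 0; 0.3 -0.1 0.0732 0 0; 0.3 -0.1 0.0732 0 0; 0.3 -0.1 0.0732 0 0; 0.3 -0.1 0.0732 0 0; 0.3 -0.1 0.0732 0 0; 0.3 -0.1 0.0732 0 0; 0.3 -0.1 0.0732 0 0"

```text
clock: 2.6
position: [0.3734, 0.1102, 0.3005]
ee_rot: [0.793, 0.609, 0.0, -0.0]
ft_force: [0.5, 0.2, 0.7]
grip_width: 0.7
grasp_force: 0.0
```

```bash
python3 - <<'E'
from plan import *
snap('top','top1');snap('scene','scene1')
go((.4812,-.172,.12,-15),(.4812,-.172,.022,-15)); print(manip.get_obs()['joint_pos'])
E
```

```text
at [0.3745 0.1075 0.3008] -15.4 t 2.7 grip [0.7 0. ]
spin -0.0021 shift [-0.6059  0.4385  0.452 ]
spin -0.0000 shift [0.    0.    0.245]
[-1.06640397 -0.31875036  0.54223899  1.96124571  0.16250104  1.45668346
 -0.83377761]
```

>>> arm_command --series "0.3 -0.08 0.058 0.03 0; 0.3 -0.08 0.058 0.04 0; 0.3 -0.08 0.058 0.05 0; 0.3 -0.08 0.058 0.06 0; 0.3 -0.08 0.058 0.06 0; 0.3 -0.08 0.058 0.06 0; 0.3 -0.08 0.058 0.06 0; 0.3 -0.0459 0.0325 0.06 0; 0.3 0 0 0.032 0; 0.3 0 0 0 0"

```text
clock: 3.95
position: [0.4768, -0.1605, 0.1226]
ee_rot: [0.793, 0.609, -0.001, -0.002]
ft_force: [-0.3, -0.2, 0.3]
grip_width: 0.705
grasp_force: 0.0
```

```bash
python3 - <<'E'
from plan import *
go((.4812,-.172,.022,-15))
E
```

```text
at [ 0.4768 -0.1605  0.1226] -15.0 t 4.0 grip [0.71 0.  ]
spin 0.0001 shift [-0.0249  0.018   0.2515]
```

>>> arm_command --series "0.3 -0.0249 0.018 0 0; 0.3 0 0 0.03 0; 0.3 0 0 0.03 0; 0.3 0 0 0.03 0; 0.3 0 0 0.03 0; 0.3 0 0 0 0; 0.3 0 0 0 0; 0.3 0 0 0 0; 0.3 0 0 0 0; 0.3 0 0 0 0"

```text
clock: 5.2
position: [0.4819, -0.1727, 0.0754]
ee_rot: [0.793, 0.609, -0.0, -0.001]
ft_force: [0.0, 0.0, -1.2]
grip_width: 0.698
grasp_force: 0.0
```

```bash
python3 - <<'E'
from plan import *
snap('scene','s2')
im=cv2.imread('pics/s2.png')[140:280,185:345]; cv2.imwrite('pics/s2c.png',cv2.resize(im,(640,560),interpolation=cv2.INTER_CUBIC))
go((.4812,-.172,.022,-15))
E
```

```text
at [ 0.4818 -0.1727  0.0754] -15.0 t 5.2 grip [0.7 0. ]
spin 0.0001 shift [ 0.0013 -0.002   0.1335]
```

View pics/s2c.png

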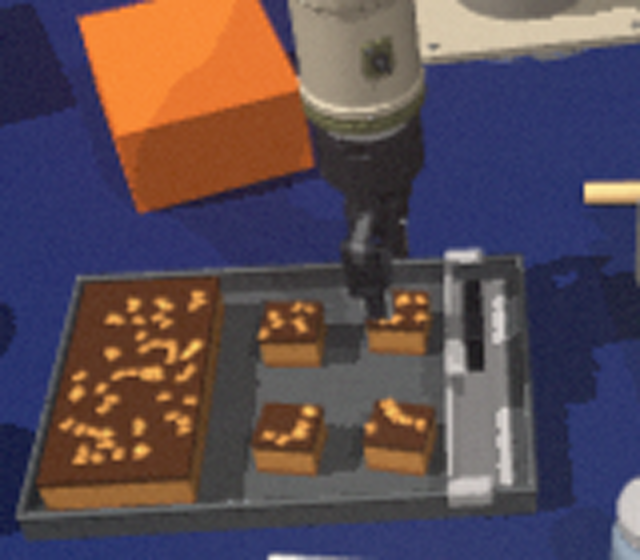

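The hand is above the near-right square (crop pixel about (400,325)), with the fingers on either side of it. Descending now.

>>> arm_command --series "0.3 0 0 0.04 0; 0.3 0 0 0.04 0; 0.3 0 0 0.035 0; 0.3 0 0 0.018 0; 0.3 0 0 0 0; 0.8 0 0 0 0; 0.8 0 0 0 0; 0.8 0 0 0 0; 0.8 0 0 0 0; 0.8 0 0 0 0"

```text
clock: 6.5
position: [0.482, -0.1727, 0.0225]
ee_rot: [0.793, 0.609, 0.0, -0.001]
ft_force: [-0.3, 0.5, 6.4]
grip_width: 0.462
grasp_force: 41.0
```

>>> arm_command --series "0.8 0 0 0 0; 0.8 0 0 -0.02 0; 0.8 0 0 -0.03 0; 0.8 0 0 -0.04 0; 0.8 0 0 -0.04 0; 0.8 0 0 -0.04 0; 0.8 0 0 -0.04 0; 0.8 0 0 -0.04 0; 0.8 0 0 0 0; 0.8 0 0 0 0"

```text
clock: 7.75
position: [0.4817, -0.1726, 0.1217]
ee_rot: [0.793, 0.609, -0.0, -0.002]
ft_force: [-0.2, -0.1, -1.6]
grip_width: 0.463
grasp_force: 40.4
```

```bash
python3 - <<'E'
from plan import *
c=carton(24,40); print(c); go((*c,.125,2.2),(*c,.03,2.2))
E
```

```text
[0.49119233 0.1361179 ]
at [ 0.4817 -0.1726  0.1217] -15.0 t 7.8 grip [ 0.46 40.36]
spin -0.0954 shift [ 0.7702  0.0534 -0.0081]
spin -0.0000 shift [0.     0.     0.2375]
```

>>> arm_command --series "0.8 0 0 -0.008 -0.0477; 0.8 0 0 0 -0.0477; 0.8 0.06 0.004 0 0; 0.8 0.11 0.0075 0 0; 0.8 0.11 0.0075 0 0; 0.8 0.11 0.0075 0 0; 0.8 0.11 0.0075 0 0; 0.8 0.11 0.0075 0 0; 0.8 0.1 0.0075 0 0; 0.8 0.06 0.004 0 0"

```text
clock: 9.0
position: [0.4908, 0.1376, 0.1252]
ee_rot: [0.693, 0.721, -0.001, -0.002]
ft_force: [-0.1, -0.6, -1.0]
grip_width: 0.46
grasp_force: 44.9
```

>>> arm_command --series "0.8 0 0 0 0; 0.8 0 0 0 0; 0.8 0 0 0.04 0; 0.8 0 0 0.04 0; 0.8 0 0 0.04 0; 0.8 0 0 0.04 0; 0.8 0 0 0.03 0; 0.8 0 0 0 0; 0.8 0 0 0 0; 0.8 0 0 0 0"

```text
clock: 10.25
position: [0.4943, 0.1363, 0.0506]
ee_rot: [0.694, 0.72, 0.003, 0.001]
ft_force: [11.6, 2.4, -1.8]
grip_width: 0.459
grasp_force: 51.0
```

```bash
python3 - <<'E'
from plan import *
c=carton(24,40); go((*c,.0245,2.2))
E
```

```text
at [0.4943 0.1363 0.0506] 2.2 t 10.2 grip [ 0.46 50.99]
spin -0.0002 shift [-0.0003 -0.0078  0.0652]
```

```bash
python3 - <<'E'
from plan import *
snap('scene','s3');snap('top','t3')
a=cv2.imread('pics/s3.png')[110:260,300:460]; b=cv2.imread('pics/t3.png')[110:260,180:340]
cv2.imwrite('pics/c3.png',cv2.resize(np.hstack([a,b]),(800,375),interpolation=cv2.INTER_CUBIC))
E
```

```text
(no output)
```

View pics/c3.png

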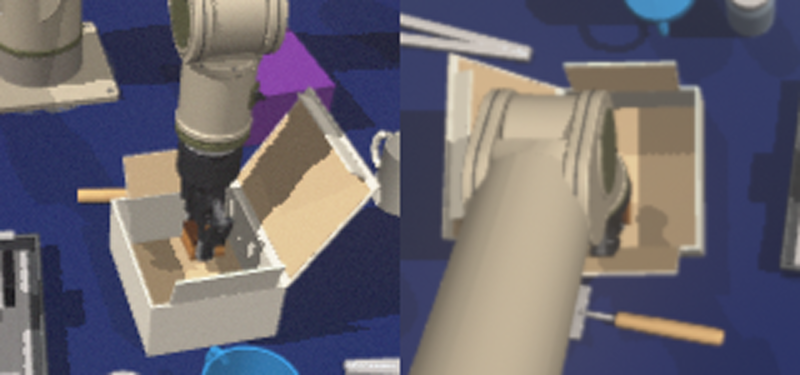

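The gripper's knuckles are pressing on the near flap: in the right half it is splayed out at (630,268). I'll move inward 8 mm, to carton y = 32, and then lower.

>>> arm_command --series "0.8 0 0.01 0 0; 0.8 0 0.0125 0 0; 0.8 0 0 0 0; 0.8 0 0 0.02 0; 0.8 0 0 0.02 0; 0.8 0 0 0 0; 0.8 0 0 0 0; 0.8 0 0 0 0; 0.8 0 0 0 0; 0.8 0 0 0 0"

```text
clock: 11.6
position: [0.5, 0.1363, 0.0339]
ee_rot: [0.693, 0.72, -0.0, -0.002]
ft_force: [0.4, 0.8, -1.6]
grip_width: 0.463
grasp_force: 50.2
```

```bash
python3 - <<'E'
from plan import *
c=carton(24,32); go((*c,.0245,2.2)); print(manip.get_obs()['ft_force'])
E
```

```text
at [0.5    0.1363 0.0339] 2.2 t 11.6 grip [ 0.46 50.16]
spin -0.0001 shift [ 0.0004 -0.0021  0.0234]
[ 0.40188978  0.83603706 -1.63212928]
```

>>> arm_command --series "0.8 0 0 0.012 0; 0.8 0 0 0.011 0; 0.8 0 0 0 0; 0.8 0 0 0 0; 0.42 0 0 0 0; 0.42 0 0 0 0; 0.42 0 0 0 0; 0.42 0 0 0 0; 0.42 0 0 -0.02 0; 0.42 0 0 -0.04 0"

```text
clock: 12.85
position: [0.5002, 0.1361, 0.0486]
ee_rot: [0.694, 0.72, -0.0, -0.001]
ft_force: [0.1, -0.6, -0.7]
grip_width: 0.581
grasp_force: 0.0
```

>>> arm_command --series "0.42 0 0 -0.05 0; 0.42 0 0 -0.06 0; 0.42 0 0 -0.06 0; 0.42 0 0 -0.05 0; 0.35 -0.08 0 0 0; 0.3 -0.1 0 0 0; 0.3 -0.1 0 0 0; 0.3 -0.1 0 0 0; 0.3 -0.05 0 0 0; 0.3 0 0 0 0"

```text
clock: 14.1
position: [0.5066, -0.0373, 0.1368]
ee_rot: [0.695, 0.719, 0.0, -0.001]
ft_force: [-0.1, 0.9, -0.1]
grip_width: 0.7
grasp_force: 0.0
```

```bash
cat > sq.py <<'E'
from fit import *
def sqs(ft,fs,tr=True):
    "find squares in tray (tr) or carton by top-view brown blobs, then fit"
    m=masks(0,ft); n,l,s,c=cv2.connectedComponentsWithStats(m,connectivity=4)
    for i in range(1,n):
        if 90<s[i,4]<420 and 300*tr<c[i][0]<460 and 120<c[i][1]<250:
            p=atz(ft,*c[i],.03); print(s[i,4],np.round(p[:2],3),*fitbox([p[0],p[1],-.2 if tr else 0,.004],[.02,.022,.032],ft,fs))
E
python3 - <<'E'
from plan import *
from sq import *
snap('scene','s4');snap('top','t4')
sqs('t4','s4')
a=cv2.imread('pics/s4.png')[130:280,190:430]; b=cv2.imread('pics/t4.png')[120:240,190:430]
cv2.imwrite('pics/c4.png',cv2.resize(np.vstack([a,b]),(528,594),interpolation=cv2.INTER_CUBIC))
go((.4802,-.2501,.125,-12),(.4802,-.2501,.025,-12))
E
```

```text
231 [ 0.597 -0.175] [ 0.5992 -0.1757 -0.3115  0.0044] 0.128
243 [ 0.584 -0.255] [ 0.5864 -0.256  -0.2493  0.0038] 0.111
250 [ 0.479 -0.249] [ 0.4803 -0.2502 -0.1761  0.0045] 0.121
at [ 0.5068 -0.035   0.1365] 2.2 t 14.2 grip [0.7 0. ]
spin 0.0789 shift [-0.5399  0.0468  0.0287]
spin -0.0000 shift [0.   0.   0.25]
```

View pics/c4.png

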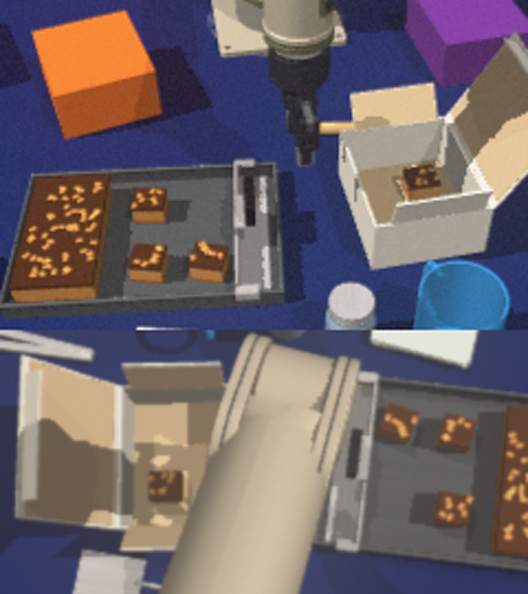

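The first square sits on the carton floor, at (165,485) in the lower crop. Next is the near-left square.

>>> arm_command --series "0.3 0 0 0.01 0.0395; 0.3 0 0 0.019 0.0394; 0.3 -0.08 0.007 0 0; 0.3 -0.1 0.009 0 0; 0.3 -0.1 0.009 0 0; 0.3 -0.1 0.009 0 0; 0.3 -0.1 0.008 0 0; 0.3 -0.06 0.005 0 0; 0.3 0 0 0 0; 0.3 0 0 0 0"

```text
clock: 15.45
position: [0.4809, -0.2492, 0.1242]
ee_rot: [0.777, 0.63, -0.0, -0.002]
ft_force: [-0.3, -0.3, -0.7]
grip_width: 0.699
grasp_force: 0.0
```

```bash
python3 - <<'E'
from plan import *
go((.4803,-.2502,.025,-12))
E
```

```text
at [ 0.4809 -0.2492  0.1242] -11.9 t 15.4 grip [0.7 0. ]
spin 0.0005 shift [-0.0028 -0.001   0.2479]
```

>>> arm_command --series "0.3 -0.003 -0.001 0.04 0; 0.3 0 0 0.06 0; 0.3 0 0 0.06 0; 0.3 0 0 0.05 0; 0.3 0 0 0.028 0; 0.3 0 0 0.01 0; 0.3 0 0 0 0; 0.3 0 0 0 0; 0.8 0 0 0 0; 0.8 0 0 0 0"

```text
clock: 16.7
position: [0.4798, -0.252, 0.0257]
ee_rot: [0.777, 0.629, 0.0, -0.001]
ft_force: [-1.0, 0.1, 6.0]
grip_width: 0.458
grasp_force: 40.6
```

>>> arm_command --series "0.8 0 0 0 0; 0.8 0 0 0 0; 0.8 0 0 -0.02 0; 0.8 0 0 -0.04 0; 0.8 0 0 -0.05 0; 0.8 0 0 -0.06 0; 0.8 0 0 -0.05 0; 0.8 0 0 -0.03 0; 0.8 0 0 0 -0.0392; 0.8 0 0 0 -0.0392"

```text
clock: 17.95
position: [0.4796, -0.2518, 0.1254]
ee_rot: [0.693, 0.721, -0.0, -0.001]
ft_force: [-0.4, -0.3, -0.5]
grip_width: 0.467
grasp_force: 40.1
```

```bash
python3 - <<'E'
from plan import *
c=carton(-27,32); go((*c,.125,2.2),(*c,.0265,2.2))
E
```

```text
at [ 0.4796 -0.2518  0.1254] 2.3 t 17.9 grip [ 0.47 40.08]
spin 0.0008 shift [0.8405 0.0862 0.001 ]
spin -0.0000 shift [0.     0.     0.2462]
```

>>> arm_command --series "0.8 0.06 0.006 0 0; 0.8 0.1 0.01 0 0; 0.8 0.12 0.0125 0 0; 0.8 0.12 0.0125 0 0; 0.8 0.12 0.0125 0 0; 0.8 0.12 0.0125 0 0; 0.8 0.1 0.01 0 0; 0.8 0.07 0.007 0 0; 0.8 0.0305 0.0032 0 0; 0.8 0 0 0 0"

```text
clock: 19.2
position: [0.5017, 0.0851, 0.1257]
ee_rot: [0.694, 0.72, -0.0, -0.001]
ft_force: [-0.9, -0.4, -1.0]
grip_width: 0.462
grasp_force: 40.2
```

>>> arm_command --series "0.8 0 0 0 0; 0.8 0 0 0.03 0; 0.8 0 0 0.04 0; 0.8 0 0 0.04 0; 0.8 0 0 0.04 0; 0.8 0 0 0.04 0; 0.8 0 0 0.03 0; 0.8 0 0 0 0; 0.8 0 0 0 0; 0.8 0 0 0 0"

```text
clock: 20.45
position: [0.5019, 0.0855, 0.0382]
ee_rot: [0.694, 0.72, 0.0, -0.001]
ft_force: [-0.0, 0.7, 0.4]
grip_width: 0.46
grasp_force: 40.8
```

```bash
python3 - <<'E'
from plan import *
c=carton(-27,32); go((*c,.0265,2.2))
E
```

```text
at [0.5019 0.0855 0.0382] 2.1 t 20.4 grip [ 0.46 40.8 ]
spin -0.0006 shift [-0.     -0.0019  0.0292]
```

>>> arm_command --series "0.8 0 0 0.015 0; 0.8 0 0 0.013 0; 0.8 0 0 0 0; 0.8 0 0 0 0; 0.42 0 0 0 0; 0.42 0 0 0 0; 0.42 0 0 0 0; 0.42 0 0 0 0; 0.42 0 0 -0.02 0; 0.42 0 0 -0.04 0"

```text
clock: 21.7
position: [0.5016, 0.0852, 0.0505]
ee_rot: [0.694, 0.72, -0.0, -0.001]
ft_force: [0.2, -0.1, -0.4]
grip_width: 0.576
grasp_force: 0.0
```

>>> arm_command --series "0.42 0 0 -0.05 0; 0.42 0 0 -0.06 0; 0.42 0 0 -0.06 0; 0.42 0 0 -0.05 0; 0.35 -0.06 0 0 0; 0.3 -0.08 0 0 0; 0.3 -0.1 0 0 0; 0.3 -0.08 0 0 0; 0.3 0 0 0 0; 0.3 0 0 0 0"

```text
clock: 22.95
position: [0.5064, -0.0421, 0.1386]
ee_rot: [0.694, 0.72, 0.0, -0.002]
ft_force: [1.0, -0.6, 0.3]
grip_width: 0.704
grasp_force: 0.0
```

```bash
python3 - <<'E'
from plan import *
from sq import *
snap('scene','s5');snap('top','t5')
sqs('t5','s5')
go((.5864,-.256,.125,-14),(.5864,-.256,.026,-14))
E
```

```text
231 [ 0.597 -0.175] [ 0.599  -0.1759 -0.3153  0.0041] 0.126
242 [ 0.584 -0.255] [ 0.5865 -0.2559 -0.2608  0.0042] 0.112
at [ 0.5066 -0.0415  0.1384] 2.2 t 23.1 grip [0.7 0. ]
spin 0.0900 shift [-0.472   0.3234  0.0335]
spin -0.0000 shift [0.     0.     0.2475]
```

>>> arm_command --series "0.3 0 0 0.015 0.045; 0.3 0 0 0.0185 0.045; 0.3 -0.06 0.041 0 0; 0.3 -0.09 0.0617 0 0; 0.3 -0.1 0.0685 0 0; 0.3 -0.09 0.0617 0 0; 0.3 -0.08 0.0548 0 0; 0.3 -0.052 0.0357 0 0; 0.3 0 0 0 0; 0.3 0 0 0 0"

```text
clock: 24.3
position: [0.5862, -0.2558, 0.124]
ee_rot: [0.788, 0.616, -0.0, -0.002]
ft_force: [-0.2, 0.4, -0.2]
grip_width: 0.703
grasp_force: 0.0
```

```bash
python3 - <<'E'
from plan import *
go((.5865,-.256,.026,-14.5))
E
```

```text
at [ 0.5862 -0.2558  0.124 ] -14.0 t 24.3 grip [0.7 0. ]
spin 0.0027 shift [-2.000e-04  9.000e-04  2.449e-01]
```

>>> arm_command --series "0.3 0 0 0.04 0; 0.3 0 0 0.06 0; 0.3 0 0 0.06 0; 0.3 0 0 0.05 0; 0.3 0 0 0.025 0; 0.3 0 0 0.01 0; 0.3 0 0 0 0; 0.3 0 0 0 0; 0.8 0 0 0 0; 0.8 0 0 0 0"

```text
clock: 25.55
position: [0.5861, -0.2573, 0.0269]
ee_rot: [0.789, 0.615, 0.0, -0.001]
ft_force: [-1.0, 1.0, 3.2]
grip_width: 0.46
grasp_force: 41.2
```

>>> arm_command --series "0.8 0 0 0 0; 0.8 0 0 0 0; 0.8 0 0 -0.02 0; 0.8 0 0 -0.04 0; 0.8 0 0 -0.05 0; 0.8 0 0 -0.06 0; 0.8 0 0 -0.05 0; 0.8 0 0 -0.03 0; 0.8 0 0 0 -0.045; 0.8 0 0 0 -0.045"

```text
clock: 26.8
position: [0.5859, -0.2572, 0.1265]
ee_rot: [0.692, 0.722, -0.0, -0.002]
ft_force: [0.2, -0.3, 0.2]
grip_width: 0.459
grasp_force: 40.6
```

```bash
python3 - <<'E'
from plan import *
from sq import *
# squares in carton, scene t5
m=masks(0,'t5')
c=carton(-27,-33); go((*c,.125,2.2),(*c,.0275,2.2))
sqs('t4','s4',0);print();sqs('t5','s5',0)
E
```

```text
at [ 0.5859 -0.2572  0.1265] 2.4 t 26.8 grip [ 0.46 40.62]
spin 0.0009 shift [ 0.8643 -0.0162  0.0037]
spin -0.0000 shift [0.     0.     0.2438]
231 [ 0.597 -0.175] [ 0.5991 -0.1759 -0.3174  0.0041] 0.128
243 [ 0.584 -0.255] [ 0.5863 -0.2558 -0.2514  0.0039] 0.111
250 [ 0.479 -0.249] [ 0.4802 -0.2501 -0.1755  0.0049] 0.121

231 [ 0.597 -0.175] [ 0.599  -0.1759 -0.3173  0.0042] 0.126
242 [ 0.584 -0.255] [ 0.5865 -0.2559 -0.2622  0.0043] 0.112
```

>>> arm_command --series "0.8 0.06 -0.001 0 0; 0.8 0.1 -0.002 0 0; 0.8 0.12 -0.0025 0 0; 0.8 0.12 -0.0025 0 0; 0.8 0.12 -0.0025 0 0; 0.8 0.12 -0.0025 0 0; 0.8 0.11 -0.002 0 0; 0.8 0.07 -0.001 0 0; 0.8 0.0443 -0.0002 0 0; 0.8 0 0 0 0"

```text
clock: 28.05
position: [0.5668, 0.0887, 0.1269]
ee_rot: [0.693, 0.72, -0.0, -0.001]
ft_force: [-1.6, -0.4, -0.5]
grip_width: 0.462
grasp_force: 40.6
```

>>> arm_command --series "0.8 0 0 0 0; 0.8 0 0 0.03 0; 0.8 0 0 0.04 0; 0.8 0 0 0.04 0; 0.8 0 0 0.04 0; 0.8 0 0 0.04 0; 0.8 0 0 0.03 0; 0.8 0 0 0 0; 0.8 0 0 0 0; 0.8 0 0 0 0"

```text
clock: 29.3
position: [0.567, 0.0881, 0.0396]
ee_rot: [0.694, 0.72, 0.0, -0.001]
ft_force: [-0.3, -0.4, -0.4]
grip_width: 0.463
grasp_force: 40.6
```

```bash
python3 - <<'E'
from plan import *
c=carton(-27,-33); go((*c,.0275,2.2))
E
```

```text
at [0.567  0.0881 0.0396] 2.1 t 29.3 grip [ 0.46 40.57]
spin -0.0006 shift [-0.0003 -0.0023  0.0301]
```

>>> arm_command --series "0.8 0 0 0.015 0; 0.8 0 0 0.014 0; 0.8 0 0 0 0; 0.8 0 0 0 0; 0.43 0 0 0 0; 0.43 0 0 0 0; 0.43 0 0 0 0; 0.43 0 0 0 0; 0.43 0 0 -0.02 0; 0.43 0 0 -0.04 0"

```text
clock: 30.55
position: [0.5669, 0.0878, 0.052]
ee_rot: [0.694, 0.72, -0.0, -0.001]
ft_force: [0.0, -0.3, 0.8]
grip_width: 0.57
grasp_force: 0.0
```

>>> arm_command --series "0.43 0 0 -0.05 0; 0.43 0 0 -0.06 0; 0.43 0 0 -0.06 0; 0.43 0 0 -0.05 0; 0.35 -0.06 0 0 0; 0.3 -0.08 -0.02 0 0; 0.3 -0.1 -0.03 0 0; 0.3 -0.08 -0.02 0 0; 0.3 0 0 0 0; 0.3 0 0 0 0"

```text
clock: 31.8
position: [0.5439, -0.0404, 0.1397]
ee_rot: [0.694, 0.72, 0.0, -0.001]
ft_force: [-0.5, 0.5, 0.7]
grip_width: 0.699
grasp_force: 0.0
```

```bash
python3 - <<'E'
from plan import *
from sq import *
snap('scene','s6');snap('top','t6')
sqs('t6','s6')
go((.599,-.18,.125,-16),(.599,-.18,.026,-16))
a=cv2.imread('pics/s6.png')[130:280,190:430]; b=cv2.imread('pics/t6.png')[120:240,190:430]
cv2.imwrite('pics/c6.png',cv2.resize(np.vstack([a,b]),(528,594),interpolation=cv2.INTER_CUBIC))
E
```

```text
233 [ 0.631 -0.192] [ 0.6325 -0.1925 -0.108   0.0074] 0.547
at [ 0.5439 -0.0398  0.1394] 2.2 t 31.9 grip [0.7 0. ]
spin 0.1011 shift [-0.2989  0.2289  0.0361]
spin -0.0000 shift [0.     0.     0.2475]
```

View pics/c6.png

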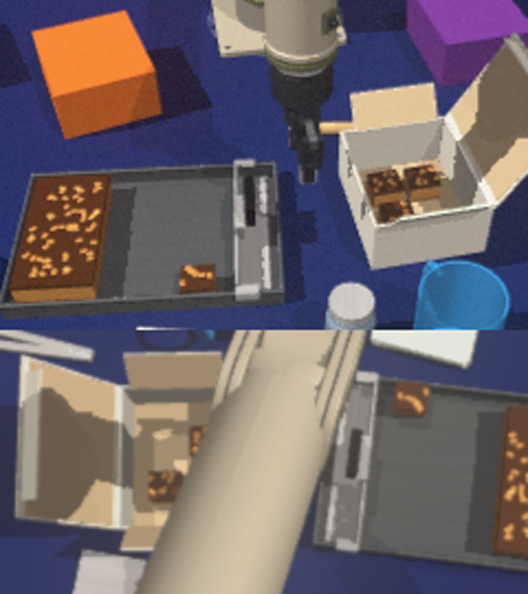

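Three squares are in the carton. The fourth was knocked against the tray's far wall, at (410,398) in the lower crop. I'll zoom in to measure the gap between it and the divider.

```bash
python3 - <<'E'
from fit import *
m=masks(0,'t6'); n,l,s,c=cv2.connectedComponentsWithStats(m,connectivity=4)
for i in range(1,n):
    if 90<s[i,4]<420 and 300<c[i][0]<460 and 120<c[i][1]<250: k=i
r=cv2.minAreaRect(np.argwhere(l==k)[:,::-1].astype(np.float32)); print(r, c[k])
K,Tm=load('t6')
q=cv2.boxPoints(r); W=np.array([atz('t6',*x,.035) for x in q]); print(W)
a=cv2.imread('pics/t6.png')[130:180,330:420]; a=cv2.resize(a,(720,400),interpolation=cv2.INTER_CUBIC)
cv2.imwrite('pics/c7.png',a)
E
```

```text
((376.4512634277344, 150.93902587890625), (16.343868255615234, 15.018688201904297), 6.34019136428833) [376.10729614 150.80257511]
[[ 0.60885955 -0.16571903  0.035     ]
 [ 0.65540246 -0.17047214  0.035     ]
 [ 0.65065074 -0.21961781  0.035     ]
 [ 0.60420773 -0.2145947   0.035     ]]
```

View pics/c7.png

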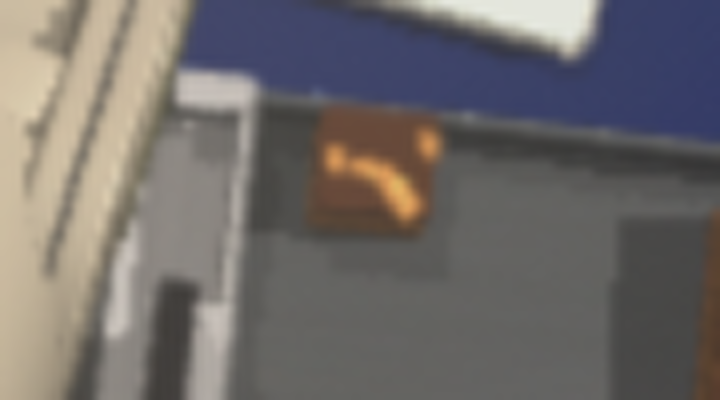

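```bash
python3 - <<'E'
from plan import *
f=lambda u,v,z:atz('t6',330+(u+.5)/8-.5,130+(v+.5)/8-.5,z)
d0,d1=f(246,165,.039),f(246,165,.053); L,Rr=f(316,163,.035),f(433,172,.035); t=f(381,112,.035); b=f(368,222,.035)
print('div',d0,d1,'sq L',L,'R',Rr,'far',t,'near',b,'tray face dir: y gap',L-d0)
# tray wall-top far inner
print(.53+.117*np.cos(.101)+.06*np.sin(.101), )
E
```

```text
div [ 0.63006756 -0.14352505  0.039     ] [ 0.62628888 -0.14231252  0.053     ] sq L [ 0.63241434 -0.17030137  0.035     ] R [ 0.62973347 -0.21443131  0.035     ] far [ 0.652748   -0.19478363  0.035     ] near [ 0.6098986  -0.18998764  0.035     ] tray face dir: y gap [ 0.00234678 -0.02677632 -0.004     ]
0.6524534508657635
```

```bash
python3 - <<'E'
from plan import *
go((.627,-.1935,.12,84.5),(.627,-.1935,.026,84.5)); print(manip.get_obs()['joint_pos'])
E
```

```text
at [ 0.5439 -0.0398  0.1394] 2.2 t 31.9 grip [0.7 0. ]
spin -0.4572 shift [-0.2435 -0.3625  0.0486]
spin -0.0000 shift [0.    0.    0.235]
[-0.80368614  0.36185375  0.95362368  1.84562323 -0.33123389  1.10536506
  0.31016615]
```

>>> arm_command --series "0.3 0 0 0 -0.0508; 0.3 0 0 0 -0.0508; 0.3 0 0 0 -0.0508; 0.3 0 0 0 -0.0508; 0.3 0 0 0 -0.0508; 0.3 0 0 0 -0.0508; 0.3 0 0 0 -0.0508; 0.3 0 0 0 -0.0508; 0.3 0 0 0 -0.0508; 0.3 0 0 0 0"

```text
clock: 33.15
position: [0.5437, -0.0403, 0.1392]
ee_rot: [0.049, 0.999, 0.001, -0.001]
ft_force: [0.1, -0.4, -0.4]
grip_width: 0.699
grasp_force: 0.0
```

>>> arm_command --series "0.3 -0.03 -0.0453 0 0; 0.3 -0.04 -0.0604 0 0; 0.3 -0.05 -0.0755 0 0; 0.3 -0.05 -0.0755 0.01 0; 0.3 -0.04 -0.0604 0.02 0; 0.3 -0.0335 -0.0454 0.018 0; 0.3 0 0 0 0; 0.3 0 0 0 0; 0.3 0 0 0 0; 0.3 0 0 0 0"

```text
clock: 34.4
position: [0.6264, -0.194, 0.1199]
ee_rot: [0.049, 0.999, 0.001, -0.001]
ft_force: [-0.2, -0.9, 0.7]
grip_width: 0.702
grasp_force: 0.0
```

```bash
python3 - <<'E'
from plan import *
from h import *
snap('scene','s8');snap('top','t8')
go((.627,-.1935,.026,84.5)); print(manip.get_obs()['joint_pos'])
E
```

```text
at [ 0.6263 -0.1944  0.1198] 84.4 t 34.5 grip [0.7 0. ]
spin -0.0005 shift [-0.0015  0.0024  0.2344]
[-0.24783355  0.57096734  0.66519642  1.54966526 -0.37499757  1.15386216
  1.96766511]
```

Descending slowly, watching the force before closing.

>>> arm_command --series "0.3 -0.001 0.002 0.03 0; 0.3 0 0 0.04 0; 0.3 0 0 0.04 0; 0.3 0 0 0.03 0; 0.3 0 0 0.03 0; 0.3 0 0 0.03 0; 0.3 0 0 0.02 0; 0.3 0 0 0.013 0; 0.3 0 0 0 0; 0.3 0 0 0 0"

```text
clock: 35.75
position: [0.6268, -0.1941, 0.0267]
ee_rot: [0.049, 0.999, 0.001, -0.001]
ft_force: [-0.2, 0.5, 0.2]
grip_width: 0.699
grasp_force: 0.0
```

```bash
python3 - <<'E'
from plan import *
from h import *
snap('scene','s9')
a=cv2.imread('pics/s9.png')[180:280,185:345]; cv2.imwrite('pics/c9.png',cv2.resize(a,(800,500),interpolation=cv2.INTER_CUBIC))
go((.627,-.1935,.026,84.5)); print(manip.get_obs()['ft_force'])
E
```

```text
at [ 0.6268 -0.194   0.0268] 84.4 t 35.8 grip [0.7 0. ]
spin -0.0006 shift [-0.0003  0.0013  0.0019]
[ 0.72882473 -0.42789182 -0.63033786]
```

View pics/c9.png

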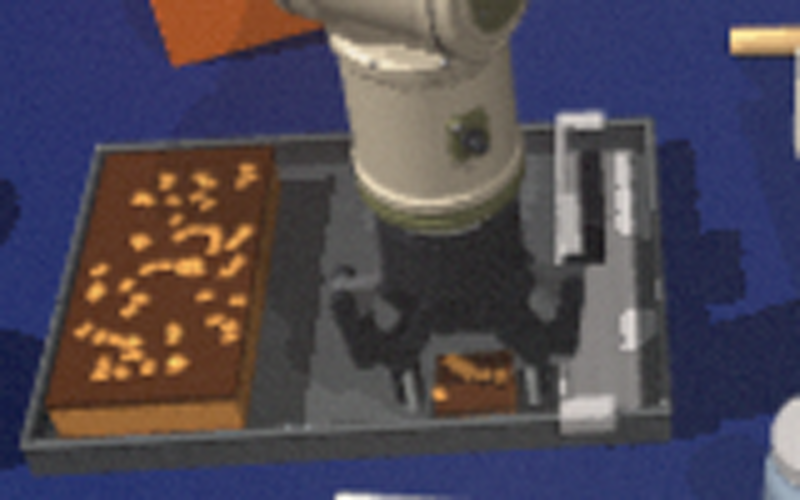

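The fingers straddle the square with a gap on both sides: the square is at (475,385), the fingers at (410,390) and (530,385). No contact. Gripping and lifting.

>>> arm_command --series "0.8 0 0 0 0; 0.8 0 0 0 0; 0.8 0 0 0 0; 0.8 0 0 0 0; 0.8 0 0 0 0; 0.8 0 0 -0.02 0; 0.8 0 0 -0.04 0; 0.8 0 0 -0.05 0; 0.8 0 0 -0.05 0; 0.8 0 0 -0.05 0"

```text
clock: 37.05
position: [0.6269, -0.1941, 0.1122]
ee_rot: [0.049, 0.999, 0.001, -0.001]
ft_force: [0.4, -0.7, -1.0]
grip_width: 0.512
grasp_force: 41.1
```

>>> arm_command --series "0.8 0 0 -0.05 0.0508; 0.8 0 0 0 0.0508; 0.8 0 0 0 0.0508; 0.8 0 0 0 0.0508; 0.8 0 0 0 0.0508; 0.8 0 0 0 0.0508; 0.8 0 0 0 0.0508; 0.8 0 0 0 0.0508; 0.8 0 0 0 0.0508; 0.8 0 0 0 0"

```text
clock: 38.3
position: [0.6269, -0.1939, 0.1309]
ee_rot: [0.694, 0.72, -0.0, -0.001]
ft_force: [-0.5, 1.6, -0.1]
grip_width: 0.512
grasp_force: 41.2
```

```bash
python3 - <<'E'
from plan import *
c=carton(27,-35); go((*c,.127,2.2),(*c,.028,2.2))
E
```

```text
at [ 0.6269 -0.1939  0.1309] 2.2 t 38.3 grip [ 0.51 41.23]
spin -0.0002 shift [ 0.8452 -0.1199  0.0098]
spin -0.0000 shift [0.     0.     0.2475]
```

>>> arm_command --series "0.8 0.06 -0.0084 0 0; 0.8 0.1 -0.014 0 0; 0.8 0.12 -0.0168 0 0; 0.8 0.12 -0.0168 0 0; 0.8 0.12 -0.0168 0 0; 0.8 0.12 -0.0168 0 0; 0.8 0.1 -0.014 0 0; 0.8 0.07 -0.01 0 0; 0.8 0.0425 -0.0063 0 0; 0.8 0 0 0 0"

```text
clock: 39.55
position: [0.5663, 0.1457, 0.1312]
ee_rot: [0.693, 0.721, 0.0, -0.002]
ft_force: [0.9, -0.0, -0.1]
grip_width: 0.507
grasp_force: 41.2
```

>>> arm_command --series "0.8 0 0 0.008 0; 0.8 0 0 0.03 0; 0.8 0 0 0.04 0; 0.8 0 0 0.04 0; 0.8 0 0 0.04 0; 0.8 0 0 0.04 0; 0.8 0 0 0.03 0; 0.8 0 0 0 0; 0.8 0 0 0 0; 0.8 0 0 0 0"

```text
clock: 40.8
position: [0.5666, 0.1452, 0.0405]
ee_rot: [0.694, 0.72, 0.0, -0.001]
ft_force: [-0.1, 0.7, -0.8]
grip_width: 0.513
grasp_force: 41.2
```

```bash
python3 - <<'E'
from plan import *
c=carton(30,-35); go((*c,.028,2.2))
E
```

```text
at [0.5666 0.1452 0.0405] 2.1 t 40.8 grip [ 0.51 41.19]
spin -0.0006 shift [-0.0003 -0.0017  0.0312]
```

>>> arm_command --series "0.8 0 0 0.015 0; 0.8 0 0 0.015 0; 0.8 0 0 0 0; 0.8 0 0 0 0; 0.41 0 0 0 0; 0.41 0 0 0 0; 0.41 0 0 0 0; 0.41 0 0 0 0; 0.41 0 0 -0.02 0; 0.41 0 0 -0.04 0"

```text
clock: 42.05
position: [0.5658, 0.145, 0.0519]
ee_rot: [0.694, 0.72, -0.001, -0.002]
ft_force: [-0.4, -1.0, 0.6]
grip_width: 0.591
grasp_force: 0.0
```

>>> arm_command --series "0.41 0 0 -0.05 0; 0.41 0 0 -0.06 0; 0.41 0 0 -0.06 0; 0.41 0 0 -0.06 0; 0.41 0 0 -0.04 0; 0.41 -0.08 0 -0.02 0; 0.4 -0.1 0 0 0; 0.4 -0.12 0 0 0; 0.4 -0.12 0 0 0; 0.4 -0.12 0 0 0"

```text
clock: 43.3
position: [0.5744, -0.0725, 0.1681]
ee_rot: [0.694, 0.72, 0.0, -0.001]
ft_force: [0.0, 0.6, -0.1]
grip_width: 0.598
grasp_force: 0.0
```

>>> arm_command --series "0.4 -0.12 0 0 -0.0508; 0.4 -0.1 0 0 -0.0508; 0.4 -0.1 0 0 -0.0508; 0.4 0 0 0 -0.0508; 0.4 0 0 0 -0.0508; 0.4 0 0 0 -0.0508; 0.4 0 0 0 -0.0508; 0.4 0 0 0 -0.0508; 0.4 0 0 0 -0.0508; 0.4 0 0 0 0"

```text
clock: 44.55
position: [0.5979, -0.196, 0.1678]
ee_rot: [0.05, 0.999, 0.001, -0.001]
ft_force: [0.7, -0.6, 0.5]
grip_width: 0.6
grasp_force: 0.0
```

```bash
python3 - <<'E'
from plan import *
snap('scene','s10');snap('top','t10')
a=cv2.imread('pics/s10.png')[130:280,185:455]; b=cv2.imread('pics/t10.png')[120:245,190:460]
cv2.imwrite('pics/c10.png',cv2.resize(np.vstack([a,b]),(583,594),interpolation=cv2.INTER_CUBIC))
print(manip.get_obs()['joint_pos']);go()
E
```

```text
[-0.30282677  0.47418313  0.72918442  1.58458122 -0.3319544   1.21287115
  1.95869111]
at [ 0.5978 -0.1959  0.1675] 84.2 t 44.6 grip [0.6 0. ]
```

View pics/c10.png

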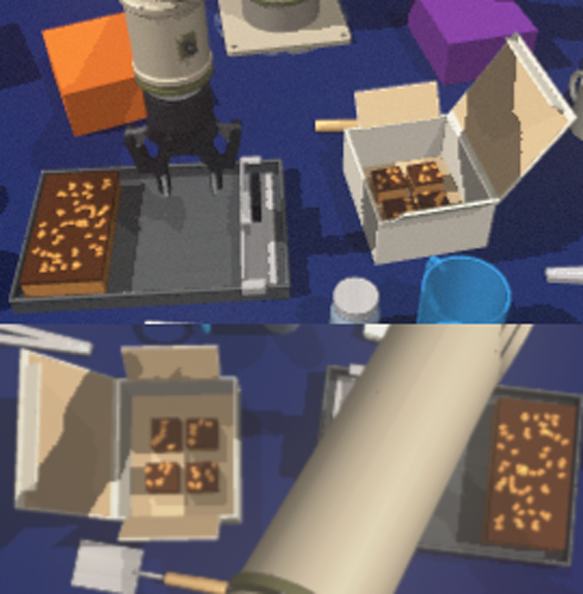

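All four squares lie flat and apart in the carton, around (185,455) in the lower crop. Now the divider handle.

```bash
python3 - <<'E'
from plan import *
go((.539,-.1116,.13,84.2),(.539,-.1116,.077,84.2))
# handle check in scene0 : dark blob near handle
h=[tri(('top0',190+(a+.5)/2.8-.5,125+(b+.5)/2.8-.5),('scene0',185+(c+.5)/2.9-.5,140+(d+.5)/2.9-.5)) for a,b,c,d in[(457,113,338,268),(446,174,343,204)]]
print(h)
E
```

```text
at [ 0.5978 -0.1959  0.1675] 84.2 t 44.6 grip [0.6 0. ]
spin -0.0002 shift [0.1676 0.1948 0.0937]
spin -0.0000 shift [0.     0.     0.1325]
[(array([ 0.57870947, -0.12125841,  0.06115573]), np.float64(0.0020941533650847837)), (array([ 0.51013844, -0.10805486,  0.0825156 ]), np.float64(0.0004979210910970301))]
```

>>> arm_command --series "0.4 0.03 0.034 0 0; 0.4 0.05 0.057 0.02 0; 0.4 0.05 0.057 0.03 0; 0.4 0.0376 0.0435 0.0437 0; 0.4 0 0 0 0; 0.4 0 0 0.03 0; 0.4 0 0 0.04 0; 0.4 0 0 0.04 0; 0.4 0 0 0.0225 0; 0.4 0 0 0 0"

```text
clock: 45.9
position: [0.538, -0.113, 0.0761]
ee_rot: [0.049, 0.999, 0.001, -0.002]
ft_force: [1.0, -0.9, 0.2]
grip_width: 0.601
grasp_force: 0.0
```

>>> arm_command --series "0.4 0 0 0 0; 0.9 0 0 0 0; 0.9 0 0 0 0; 0.9 0 0 0 0; 0.9 0 0 0 0; 0.9 0 0 0 0; 0.9 0 0 0 0; 0.9 0 0 0 0; 0.9 0 0 0 0; 0.9 0 0 0 0" --newtons 30

```text
clock: 47.15
position: [0.5386, -0.1127, 0.0774]
ee_rot: [0.049, 0.999, 0.001, -0.001]
ft_force: [-2.0, 0.9, 5.4]
grip_width: 0.157
grasp_force: 32.5
```

```bash
cat >> plan.py <<'E'
def force(n=5):
    F=[]
    for _ in range(n): viewer.camera('top'); F.append(manip.get_obs()['ft_force'])
    F=np.array(F); print('F',np.round(F.mean(0),2),'sd',np.round(F.std(0),2),'along tray y',round(F.mean(0)@[.101,.995,0],2))
E
python3 - <<'E'
from plan import *
go();force(4)
E
```

```text
at [ 0.5386 -0.1127  0.0774] 84.4 t 47.1 grip [ 0.16 32.49]
F [-1.47  0.75  5.65] sd [0.28 0.58 0.58] along tray y 0.6
```

>>> arm_command --series "0.9 0 0 -0.004 0; 0.9 0 -0.02 0 0; 0.9 0 -0.03 0 0; 0.9 0 -0.03 0 0; 0.9 0 -0.03 0 0; 0.9 0 -0.03 0 0; 0.9 0 -0.03 0 0; 0.9 0 -0.03 0 0; 0.9 0 -0.03 0 0; 0.9 0 -0.03 0 0"

```text
clock: 48.6
position: [0.5278, -0.2162, 0.0775]
ee_rot: [0.049, 0.999, 0.001, -0.002]
ft_force: [5.4, 2.0, -15.8]
grip_width: 0.156
grasp_force: 31.5
```

>>> arm_command --series "0.9 0 -0.03 0 0; 0.9 0 -0.03 0 0; 0.9 0 -0.03 0 0; 0.9 0 -0.03 0 0; 0.9 0 -0.02 0 0; 0.9 0 -0.01 0 0; 0.9 0 0 0 0; 0.9 0 0 0 0; 0.9 0 0 0 0; 0.9 0 0 0 0"

```text
clock: 49.85
position: [0.5216, -0.2765, 0.0776]
ee_rot: [0.049, 0.999, 0.001, -0.002]
ft_force: [4.5, -1.4, -27.0]
grip_width: 0.154
grasp_force: 29.9
```

```bash
python3 - <<'E'
from plan import *
go();force(5)
o=manip.get_obs()['position']; d=o[:2]-[.5386,-.1127]; print('travel',-d@[.101,.995])
snap('scene','s11');snap('top','t11')
from fit import *
print(fitbox([.5181,-.3675,-.102,.005],[.1,.0525,.035],'top0','scene0'))
a=cv2.imread('pics/s11.png')[185:280,185:345]; cv2.imwrite('pics/c11.png',cv2.resize(a,(800,475),interpolation=cv2.INTER_CUBIC))
E
```

```text
at [ 0.5216 -0.2765  0.0776] 84.4 t 49.9 grip [ 0.15 29.91]
F [  4.19  -1.74 -27.17] sd [0.49 0.35 0.37] along tray y -1.3
travel 0.16475175481423568
(array([ 0.5182, -0.3675, -0.1019,  0.0059]), np.float64(0.043))
```

View pics/c11.png

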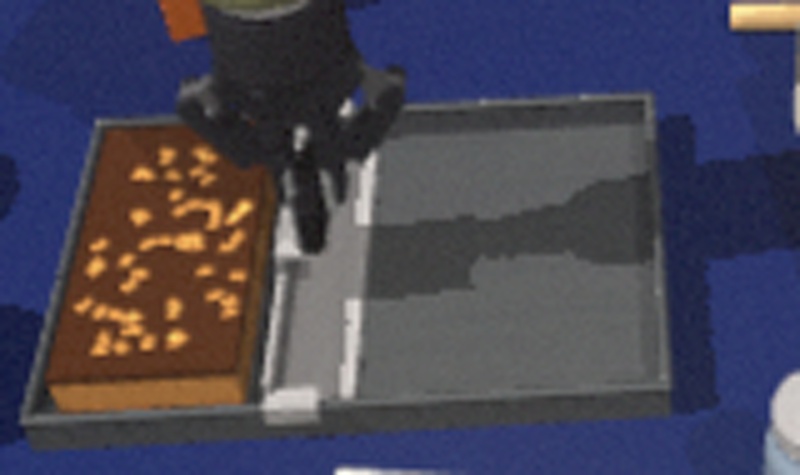

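The divider is about 16 mm short of the cake: its face is at (270,300) in the crop and the cut face at (255,300). I'll remove the vertical strain and creep forward.

>>> arm_command --series "0.9 -0.001 0 0.0025 0; 0.9 0 0 0.0025 0; 0.9 0 0 0 0; 0.9 0 -0.005 0 0; 0.9 0 -0.005 0 0; 0.9 0 -0.005 0 0; 0.9 0 -0.005 0 0; 0.9 0 -0.0025 0 0; 0.9 0 0 0 0; 0.9 0 0 0 0"

```text
clock: 51.45
position: [0.5207, -0.2863, 0.0775]
ee_rot: [0.05, 0.999, 0.001, -0.002]
ft_force: [-7.1, 2.0, -4.4]
grip_width: 0.158
grasp_force: 33.2
```

```bash
python3 - <<'E'
from plan import *
go();force(6)
o=manip.get_obs()['position']; d=o[:2]-[.5386,-.1127]; print('travel',-d@[.101,.995])
E
```

```text
at [ 0.5207 -0.2863  0.0775] 84.3 t 51.5 grip [ 0.16 33.19]
F [-7.67  1.32 -4.13] sd [0.39 0.54 0.29] along tray y 0.54
travel 0.1745872522126953
```

>>> arm_command --series "0.9 0.0006 0 0 0; 0.9 0 -0.0025 0 0; 0.9 0 0 0 0; 0.9 0 -0.0025 0 0; 0.9 0 0 0 0; 0.9 0 -0.0025 0 0; 0.9 0 0 0 0; 0.9 0 0 0 0; 0.9 0 0 0 0; 0.9 0 0 0 0"

```text
clock: 53.0
position: [0.5204, -0.2892, 0.0775]
ee_rot: [0.05, 0.999, 0.001, -0.002]
ft_force: [-6.2, 1.9, -5.2]
grip_width: 0.162
grasp_force: 33.1
```

```bash
cat >> plan.py <<'E'
def cakeshift(tag,ref='s11'):
    snap('scene',tag); A,B=[cv2.imread(f'pics/{n}.png',0)[235:262,196:232].astype(np.float32) for n in(ref,tag)]
    w=cv2.createHanningWindow(A.shape[::-1],cv2.CV_32F); print('cake px shift',cv2.phaseCorrelate(A,B,w))
def trav():
    o=manip.get_obs()['position']; d=o[:2]-[.5386,-.1127]; print('travel',-d@[.101,.995])
E
python3 - <<'E'
from plan import *
go();force(6);trav();cakeshift('s12')
E
```

```text
at [ 0.5204 -0.2892  0.0775] 84.3 t 53.0 grip [ 0.16 33.1 ]
F [-6.65  1.48 -4.54] sd [0.6 0.4 0.4] along tray y 0.8
travel 0.1774567610196609
cake px shift ((0.028347450150199904, 0.5892939672176905), 0.9905405473807221)
```

>>> arm_command --series "0.9 0.0006 -0.002 0 0; 0.9 0 0 0 0; 0.9 0 -0.0015 0 0; 0.9 0 0 0 0; 0.9 0 0 0 0; 0.9 0 0 0 0; 0.9 0 0 0 0; 0.9 0 0 0 0; 0.9 0 0 0 0; 0.9 0 0 0 0"

```text
clock: 54.6
position: [0.5202, -0.2905, 0.0775]
ee_rot: [0.049, 0.999, 0.001, -0.001]
ft_force: [-5.1, 1.3, -6.2]
grip_width: 0.158
grasp_force: 33.0
```

```bash
sed -i 's/235:262,196:232/234:264,196:232/' plan.py; python3 - <<'E'
from plan import *
go();force(6);trav();cakeshift('s13')
A,B=[cv2.imread(f'pics/{n}.png',0)[234:264,196:232].astype(np.float32) for n in('s11','s10')]
print(cv2.phaseCorrelate(A,B,cv2.createHanningWindow(A.shape[::-1],cv2.CV_32F)))
E
```

```text
at [ 0.5202 -0.2905  0.0775] 84.3 t 54.6 grip [ 0.16 33.02]
F [-5.26  1.51 -4.89] sd [0.64 0.29 0.77] along tray y 0.97
travel 0.17867696160478116
cake px shift ((0.1267757622528869, -0.0013618837769069359), 0.9736155633573179)
((0.10162412116426012, 0.0852186619712576), 0.982652951390655)
```

>>> arm_command --series "0.9 0 -0.0025 0 0; 0.9 0 0 0 0; 0.9 0 0 0 0; 0.9 0 0 0 0; 0.9 0 0 0 0; 0.9 0 0 0 0; 0.9 0 0 0 0; 0.9 0 0 0 0; 0.9 0 0 0 0; 0.9 0 0 0 0"

```text
clock: 56.2
position: [0.5201, -0.2915, 0.0775]
ee_rot: [0.049, 0.999, 0.001, -0.001]
ft_force: [-4.9, 1.4, -5.0]
grip_width: 0.155
grasp_force: 33.0
```

```bash
python3 - <<'E'
from plan import *
force(6);trav();cakeshift('s14')
E
```

```text
F [-5.12  1.73 -5.78] sd [0.44 0.33 0.38] along tray y 1.2
travel 0.17977338844912955
cake px shift ((0.0892377570361873, 0.0010618495734124878), 0.9858708401521047)
```

>>> arm_command --series "0.9 0 -0.002 0 0; 0.9 0 0 0 0; 0.9 0 0 0 0; 0.9 0 0 0 0; 0.9 0 0 0 0; 0.9 0 0 0 0; 0.9 0 0 0 0; 0.9 0 0 0 0; 0.9 0 0 0 0; 0.9 0 0 0 0"

```text
clock: 57.8
position: [0.52, -0.2923, 0.0775]
ee_rot: [0.049, 0.999, 0.001, -0.001]
ft_force: [-6.5, 1.2, -5.7]
grip_width: 0.159
grasp_force: 33.0
```

```bash
python3 - <<'E'
from plan import *
force(6);trav();cakeshift('s15')
a=cv2.imread('pics/s15.png')[225:275,190:290]; cv2.imwrite('pics/c15.png',cv2.resize(a,(800,400),interpolation=cv2.INTER_CUBIC))
E
```

```text
F [-5.71  1.27 -5.48] sd [0.35 0.48 0.42] along tray y 0.68
travel 0.18052774506510408
cake px shift ((-0.028026025248472308, 0.03940710778185341), 0.9609651424266674)
```

```bash
python3 - <<'E'
from h import *
for n in('s11','s13','s15'):
    im=cv2.imread(f'pics/{n}.png')
    print(n)
    for r in(250,256,260): print(r,[int(x) for x in im[r-1:r+2,228:244,2].mean(0)],[int(x) for x in im[r-1:r+2,228:244,0].mean(0)])
# predicted px of travel 1mm
print(proj('s15',[[.62,-.325,.03],[.62,-.324,.03]]))
E
```

```text
s11
250 [94, 93, 95, 95, 92, 70, 90, 97, 74, 57, 64, 188, 149, 94, 85, 117] [36, 34, 38, 38, 36, 29, 40, 37, 52, 54, 63, 180, 143, 90, 81, 113]
256 [95, 95, 94, 93, 78, 91, 98, 75, 56, 56, 174, 156, 104, 84, 109, 128] [36, 36, 35, 36, 34, 38, 40, 50, 52, 54, 168, 152, 98, 82, 105, 122]
260 [116, 115, 115, 114, 107, 98, 84, 69, 58, 118, 183, 126, 85, 90, 125, 133] [45, 44, 44, 44, 45, 41, 41, 60, 57, 115, 174, 120, 82, 87, 120, 125]
s13
250 [93, 94, 93, 94, 92, 72, 179, 160, 101, 84, 103, 127, 131, 132, 134, 134] [33, 34, 35, 36, 33, 33, 167, 152, 96, 80, 99, 121, 125, 128, 128, 128]
256 [94, 94, 94, 95, 76, 169, 162, 105, 85, 95, 126, 133, 134, 133, 133, 132] [36, 34, 35, 36, 35, 154, 155, 101, 81, 91, 119, 128, 129, 129, 128, 127]
260 [116, 115, 113, 114, 139, 184, 125, 86, 83, 120, 131, 133, 136, 134, 133, 135] [44, 43, 42, 44, 104, 172, 120, 83, 80, 115, 126, 127, 129, 128, 126, 130]
s15
250 [93, 94, 94, 94, 92, 136, 177, 116, 83, 89, 124, 131, 133, 132, 132, 132] [35, 35, 37, 37, 34, 118, 168, 111, 80, 86, 118, 125, 128, 128, 126, 127]
256 [93, 94, 94, 91, 128, 182, 121, 84, 86, 119, 129, 131, 133, 133, 133, 135] [35, 36, 37, 33, 104, 175, 117, 81, 83, 115, 123, 127, 129, 127, 128, 129]
260 [117, 116, 114, 120, 188, 144, 94, 85, 102, 127, 132, 133, 132, 132, 133, 134] [44, 45, 43, 64, 176, 139, 90, 83, 98, 122, 127, 128, 127, 126, 127, 129]
[[232.1813313  259.51060465]
 [232.54057773 259.46233322]]
```

>>> arm_command --series "0.9 0 -0.002 0 0; 0.9 0 0 0 0; 0.9 0 0 0 0; 0.9 0 0 0 0; 0.9 0 0 0 0; 0.9 0 0 0 0; 0.9 0 0 0 0; 0.9 0 0 0 0; 0.9 0 0 0 0; 0.9 0 0 0 0"

```text
clock: 59.4
position: [0.5199, -0.293, 0.0775]
ee_rot: [0.049, 0.999, 0.001, -0.001]
ft_force: [-5.1, 1.9, -5.7]
grip_width: 0.16
grasp_force: 33.0
```

```bash
python3 - <<'E'
from plan import *
force(6);trav();cakeshift('s16')
E
```

```text
F [-5.47  1.42 -5.43] sd [0.51 0.78 0.41] along tray y 0.86
travel 0.18130934145421113
cake px shift ((0.09473537884598926, 0.038726800465935796), 0.9788602500050156)
```

>>> arm_command --series "0.9 0 -0.0015 0 0; 0.9 0 0 0 0; 0.9 0 0 0 0; 0.9 0 0 0 0; 0.9 0 0 0 0; 0.9 0 0 0 0; 0.9 0 0 0 0; 0.9 0 0 0 0; 0.9 0 0 0 0; 0.9 0 0 0 0"

```text
clock: 61.0
position: [0.5199, -0.2936, 0.0775]
ee_rot: [0.049, 0.999, 0.001, -0.001]
ft_force: [-5.0, 2.3, -5.5]
grip_width: 0.161
grasp_force: 33.0
```

```bash
python3 - <<'E'
from plan import *
force(6);trav();cakeshift('s17')
E
```

```text
F [-5.37  1.97 -5.47] sd [0.56 0.51 0.45] along tray y 1.42
travel 0.1818754581515902
cake px shift ((0.16826172629912506, 0.09490426899667526), 0.9986090421676636)
```

>>> arm_command --series "0.9 0 -0.0015 0 0; 0.9 0 0 0 0; 0.9 0 0 0 0; 0.9 0 0 0 0; 0.9 0 0 0 0; 0.9 0 0 0 0; 0.9 0 0 0 0; 0.9 0 0 0 0; 0.9 0 0 0 0; 0.9 0 0 0 0"

```text
clock: 62.6
position: [0.5199, -0.2936, 0.0775]
ee_rot: [0.049, 0.999, 0.001, -0.002]
ft_force: [-6.0, 4.7, -3.3]
grip_width: 0.159
grasp_force: 33.3
```

```bash
python3 - <<'E'
from plan import *
force(6);trav();cakeshift('s18')
for n in('s16','s17','s18'):
    im=cv2.imread(f'pics/{n}.png')
    for r in(250,256,260): print(r,[int(x) for x in im[r-1:r+2,228:244,2].mean(0)])
E
```

```text
F [-6.28  4.26 -3.28] sd [0.48 0.38 0.28] along tray y 3.6
travel 0.18188146970328678
cake px shift ((0.09924251744832091, 0.0780413913234046), 0.9664008683628507)
250 [93, 94, 94, 95, 96, 170, 155, 101, 83, 98, 127, 131, 131, 132, 134, 131]
256 [93, 94, 94, 94, 170, 168, 109, 84, 92, 125, 132, 134, 133, 131, 134, 134]
260 [118, 115, 115, 133, 184, 126, 86, 84, 114, 129, 133, 134, 133, 133, 136, 135]
250 [94, 95, 94, 94, 104, 184, 144, 93, 84, 108, 128, 130, 132, 134, 134, 133]
256 [93, 93, 94, 102, 184, 159, 102, 82, 104, 126, 131, 133, 133, 132, 133, 134]
260 [118, 114, 111, 152, 180, 116, 82, 86, 119, 132, 134, 134, 132, 133, 136, 135]
250 [94, 95, 93, 93, 103, 185, 144, 94, 82, 109, 127, 133, 131, 132, 132, 131]
256 [94, 94, 94, 102, 184, 157, 101, 83, 101, 126, 134, 133, 132, 133, 135, 133]
260 [118, 115, 110, 152, 179, 116, 84, 87, 119, 131, 134, 133, 133, 132, 136, 133]
```

The divider has stalled on the cake: travel is unchanged, force rose to 3.6 N, and the cake has not moved. Releasing and lifting.

>>> arm_command --series "0.7 0 0 0 0; 0.7 0 0 0 0; 0.6 0 0 0 0; 0.6 0 0 0 0; 0.6 0 0 0 0; 0.6 0 0 -0.02 0; 0.6 0 0 -0.05 0; 0.6 0 0 -0.08 0; 0.6 0 0 -0.1 0; 0.6 0 0 -0.1 0"

```text
clock: 64.2
position: [0.5208, -0.2936, 0.2191]
ee_rot: [0.049, 0.999, 0.001, -0.001]
ft_force: [0.7, -0.1, 0.2]
grip_width: 0.4
grasp_force: 0.0
```

```bash
python3 - <<'E'
from plan import *
go(); snap('scene','s19');snap('top','t19');cakeshift('s20')
im=cv2.imread('pics/s19.png')
for r in(250,256,260): print(r,[int(x) for x in im[r-1:r+2,228:244,2].mean(0)])
a=im[140:250,325:455]; b=cv2.imread('pics/t19.png')[120:230,185:315]
cv2.imwrite('pics/c19.png',cv2.resize(np.hstack([a,b]),(800,338),interpolation=cv2.INTER_CUBIC))
E
```

```text
at [ 0.5208 -0.2936  0.2191] 84.4 t 64.2 grip [0.4 0. ]
cake px shift ((-0.0800141099993148, 0.058219756604689366), 0.9936805228392284)
250 [95, 93, 93, 97, 103, 184, 145, 95, 84, 108, 131, 131, 133, 133, 133, 133]
256 [94, 95, 94, 104, 181, 160, 103, 84, 103, 126, 132, 133, 135, 133, 134, 134]
260 [116, 117, 110, 152, 179, 117, 84, 87, 120, 131, 135, 134, 134, 133, 135, 135]
```

View pics/c19.png

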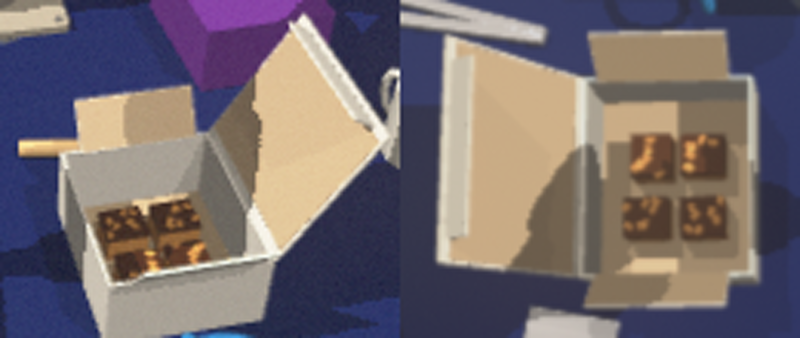

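```bash
python3 - <<'E'
from plan import *
u=lambda a,b:(185+(a-400+.5)/3.077-.5,120+(b+.5)/3.077-.5)
obs={'near':(1,[u(585,303),u(727,303)]),'far':(-1,[u(588,32),u(727,30)])}
for k,(s,c) in obs.items():
    print(k,np.round(c,1))
    for a in np.arange(1.5,3.2,.1):
        P=[[*carton(x,s*(93.5-55*np.cos(a))),.082+.055*np.sin(a)] for x in(66.5,-58.5)]
        print(round(a,2),np.round(proj('t19',P)[:,1]-np.array(c)[:,1],1),np.round(np.array(P)[0],3))
o=[u(443,38),u(437,262)]
for a in np.arange(1.7,2.6,.1):
    P=[[*carton(80-160*np.cos(a),s*95),.085+.16*np.sin(a)] for s in(-1,1)]; print('lid',round(a,2),np.round(proj('t19',P)-o,1))
E
```

```text
near [[244.8 218.1]
 [290.9 218.1]]
1.5 [-11.1 -11.9] [0.44  0.177 0.137]
1.6 [-9.1 -9.9] [0.434 0.176 0.137]
1.7 [-7.1 -7.9] [0.429 0.176 0.137]
1.8 [-5.  -5.8] [0.424 0.176 0.136]
1.9 [-3.  -3.8] [0.418 0.176 0.134]
2.0 [-1.1 -1.9] [0.413 0.176 0.132]
2.1 [0.8 0. ] [0.408 0.175 0.129]
2.2 [2.6 1.8] [0.404 0.175 0.126]
2.3 [4.2 3.4] [0.399 0.175 0.123]
2.4 [5.7 5. ] [0.396 0.175 0.119]
2.5 [7.1 6.4] [0.392 0.175 0.115]
2.6 [8.3 7.6] [0.389 0.175 0.11 ]
2.7 [9.4 8.6] [0.386 0.175 0.106]
2.8 [10.2  9.5] [0.384 0.174 0.1  ]
2.9 [10.9 10.2] [0.383 0.174 0.095]
3.0 [11.4 10.6] [0.382 0.174 0.09 ]
3.1 [11.6 10.9] [0.381 0.174 0.084]
far [[245.8 130.1]
 [290.9 129.4]]
1.5 [12.7 12.4] [0.619 0.184 0.137]
1.6 [10.7 10.4] [0.625 0.184 0.137]
1.7 [8.9 8.6] [0.63  0.184 0.137]
1.8 [7.1 6.8] [0.635 0.184 0.136]
1.9 [5.4 5.1] [0.641 0.184 0.134]
2.0 [3.8 3.6] [0.646 0.185 0.132]
2.1 [2.4 2.2] [0.651 0.185 0.129]
2.2 [1.2 0.9] [0.655 0.185 0.126]
2.3 [ 0.1 -0.2] [0.66  0.185 0.123]
2.4 [-0.8 -1.1] [0.663 0.185 0.119]
2.5 [-1.5 -1.8] [0.667 0.186 0.115]
2.6 [-2.  -2.3] [0.67  0.186 0.11 ]
2.7 [-2.4 -2.6] [0.673 0.186 0.106]
2.8 [-2.5 -2.8] [0.675 0.186 0.1  ]
2.9 [-2.4 -2.7] [0.676 0.186 0.095]
3.0 [-2.2 -2.5] [0.677 0.186 0.09 ]
3.1 [-1.8 -2. ] [0.678 0.186 0.084]
lid 1.7 [[23.5 -3.2]
 [23.7 -0.1]]
lid 1.8 [[17.5 -2.7]
 [17.6  0.1]]
lid 1.9 [[12.  -2. ]
 [11.9  0.4]]
lid 2.0 [[ 6.8 -1.1]
 [ 6.6  0.8]]
lid 2.1 [[ 2.2 -0.1]
 [ 1.9  1.2]]
lid 2.2 [[-1.8  1.1]
 [-2.2  1.7]]
lid 2.3 [[-5.2  2.3]
 [-5.7  2.2]]
lid 2.4 [[-8.   3.7]
 [-8.5  2.8]]
lid 2.5 [[-10.1   5.2]
 [-10.6   3.4]]
```

```bash
python3 - <<'E'
from plan import *
print('jug rim',atz('top0',280,92,.13),'jug base',atz('top0',284,104,.0),'shaker top',atz('top0',320,103,.1),'cup',atz('top0',157,214,.09))
print('scene jug rim',atz('scene0',402,262,.13),'shaker',atz('scene0',349,266,.1))
go((.383,.113,.22,92.2),(.383,.113,.119,92.2))
print(carton(4,93.5),carton(4,-93.5))
E
```

```text
jug rim [0.7712088  0.09353199 0.13      ] jug base [0.78779569 0.09777856 0.        ] shaker top [ 0.7524508  -0.02006559  0.1       ] cup [0.4195583  0.43502315 0.09      ]
scene jug rim [0.78203125 0.10584971 0.13      ] shaker [ 0.74966007 -0.01890569  0.1       ]
at [ 0.5218 -0.2943  0.2197] 84.4 t 64.3 grip [0.4 0. ]
spin -0.0435 shift [ 3.0780e-01  1.0307e+00 -8.0000e-04]
spin -0.0000 shift [-0.      0.      0.2525]
[0.4385151  0.11404168] [0.62537215 0.1213522 ]
```

>>> arm_command --series "0.95 0 0 0 -0.0435; 0.95 0.02 0.067 0 0; 0.95 0.033 0.11 0 0; 0.95 0.038 0.127 0 0; 0.95 0.038 0.127 0 0; 0.95 0.038 0.127 0 0; 0.95 0.038 0.127 0 0; 0.95 0.038 0.127 0 0; 0.95 0.035 0.117 0 0; 0.95 0.0298 0.1017 0 0"

```text
clock: 65.6
position: [0.3808, 0.1152, 0.2173]
ee_rot: [-0.02, 1.0, 0.001, -0.001]
ft_force: [0.2, -1.1, -0.1]
grip_width: 0.049
grasp_force: 0.0
```

```bash
python3 - <<'E'
from plan import *
viewer.camera('top')
go((.383,.113,.119,92.2)); print(manip.get_obs()['joint_pos'])
E
```

```text
at [0.3791 0.1198 0.2171] 92.5 t 65.7 grip [0.06 0.  ]
spin 0.0019 shift [-0.009  -0.0173  0.2454]
[-0.77783218 -0.18312044  0.32578993  2.07048938  0.05749715  1.24682443
  1.13956404]
```

>>> arm_command --series "0.95 -0.006 -0.012 0.03 0; 0.95 0 0 0.04 0; 0.95 0 0 0.05 0; 0.95 0 0 0.05 0; 0.95 0 0 0.04 0; 0.95 0 0 0.03 0; 0.95 0 0 0.005 0; 0.95 0 0 0 0; 0.95 0 0 0 0; 0.95 0 0 0 0"

```text
clock: 66.9
position: [0.3845, 0.1094, 0.1197]
ee_rot: [-0.019, 1.0, 0.001, -0.001]
ft_force: [0.2, -0.2, 0.3]
grip_width: 0.051
grasp_force: 0.0
```

```bash
python3 - <<'E'
from plan import *
go((.4276,.115,.119,92.2),(.485,.115,.119,92.2),(.485,.115,.103,92.2)); print(manip.get_obs()['ft_force'])
E
```

```text
at [0.3845 0.1094 0.1197] 92.2 t 66.9 grip [0.05 0.  ]
spin 0.0001 shift [-0.1081  0.0098  0.0018]
spin -0.0000 shift [-0.1434 -0.0055 -0.    ]
spin -0.0000 shift [-0.    0.    0.04]
[ 0.18229626 -0.24090375  0.29914768]
```

>>> arm_command --series "0.95 -0.02 0.002 0 0; 0.95 -0.025 0.002 0 0; 0.95 -0.025 0 0 0; 0.95 -0.025 0 0 0; 0.95 -0.025 0 0 0; 0.95 -0.025 0 0 0; 0.95 -0.025 0 0 0; 0.95 -0.025 0 0 0; 0.95 -0.025 0 0 0; 0.95 -0.02 0 0 0"

```text
clock: 68.15
position: [0.4809, 0.1147, 0.1192]
ee_rot: [-0.019, 1.0, 0.001, -0.001]
ft_force: [0.3, -0.2, 0.3]
grip_width: 0.049
grasp_force: 0.1
```

>>> arm_command --series "0.95 0 0 0.01 0; 0.95 0 0 0.01 0; 0.95 0 0 0.01 0; 0.95 0 0 0.008 0; 0.95 0 0 0.004 0; 0.95 0 0 0 0; 0.95 0 0 0 0; 0.95 0 0 0 0; 0.95 0 0 0 0; 0.95 0 0 0 0"

```text
clock: 69.4
position: [0.4801, 0.1147, 0.1024]
ee_rot: [-0.019, 1.0, 0.001, -0.001]
ft_force: [1.0, 1.0, -0.9]
grip_width: 0.052
grasp_force: 0.0
```

```bash
python3 - <<'E'
from plan import *
go((.485,.115,.101,92.2));print(manip.get_obs()['ft_force'])
E
```

```text
at [0.4801 0.1147 0.1024] 92.2 t 69.4 grip [0.05 0.  ]
spin 0.0001 shift [-0.0122  0.0003  0.0034]
[ 1.0106282   1.00917224 -0.89226716]
```

>>> arm_command --series "0.95 0 0 0.0025 0; 0.95 0 0 0 0; 0.95 0 0 0.0025 0; 0.95 0 0 0 0; 0.95 0 0 0 0; 0.95 0 0 0 0; 0.95 0 0 0 0; 0.95 0 0 0 0; 0.95 0 0 0 0; 0.95 0 0 0 0"

```text
clock: 70.65
position: [0.4802, 0.1147, 0.101]
ee_rot: [-0.019, 1.0, 0.001, -0.001]
ft_force: [-3.3, -1.0, 9.9]
grip_width: 0.049
grasp_force: 4.7
```

```bash
python3 - <<'E'
from plan import *
force(4);go((.4801,.115,.2,92.2),(.695,.115,.2,92.2),(.695,.115,.12,92.2))
E
```

```text
F [-3.03 -0.68  9.13] sd [0.41 0.57 0.3 ] along tray y -0.98
at [0.4802 0.1147 0.1009] 92.2 t 70.8 grip [0.05 4.66]
spin 0.0001 shift [ 2.000e-04  8.000e-04 -2.477e-01]
spin -0.0000 shift [-0.5369 -0.0206 -0.    ]
spin -0.0000 shift [-0.   0.   0.2]
```

>>> arm_command --series "0.95 0 0 -0.05 0; 0.95 0 0 -0.08 0; 0.95 -0.03 0 -0.08 0; 0.95 -0.09 -0.0035 -0.0377 0; 0.95 -0.1 -0.0038 0 0; 0.95 -0.1 -0.0038 0 0; 0.95 -0.1 -0.0038 0 0; 0.95 -0.08 -0.0035 0 0; 0.95 -0.0369 -0.002 0 0; 0.95 0 0 0 0"

```text
clock: 72.1
position: [0.6956, 0.1143, 0.1979]
ee_rot: [-0.019, 1.0, 0.001, -0.002]
ft_force: [0.7, 0.4, -0.7]
grip_width: 0.047
grasp_force: 0.0
```

```bash
python3 - <<'E'
from plan import *
viewer.camera('top');go((.695,.12,.119,92.2))
E
```

```text
at [0.695  0.1144 0.1983] 92.2 t 72.2 grip [0.04 0.  ]
spin 0.0000 shift [-0.0005  0.0139  0.1982]
```

>>> arm_command --series "0.95 0 0.014 0.03 0; 0.95 0 0 0.04 0; 0.95 0 0 0.04 0; 0.95 0 0 0.04 0; 0.95 0 0 0.03 0; 0.95 0 0 0.018 0; 0.95 0 0 0 0; 0.95 0 0 0 0; 0.95 0 0 0 0; 0.95 0 0 0 0"

```text
clock: 73.4
position: [0.695, 0.1205, 0.1201]
ee_rot: [-0.019, 1.0, 0.001, -0.001]
ft_force: [0.2, -0.0, -0.2]
grip_width: 0.053
grasp_force: 0.0
```

>>> arm_command --series "0.95 0.023 0 0 0; 0.95 0.03 0 0 0; 0.95 0.03 0 0 0; 0.95 0.03 0 0 0; 0.95 0.03 0 0 0; 0.95 0.03 0 0 0; 0.95 0.03 0 0 0; 0.95 0.03 0 0 0; 0.95 0.03 0 0 0; 0.95 0.015 0 0 0"

```text
clock: 74.65
position: [0.5829, 0.1161, 0.12]
ee_rot: [-0.019, 1.0, 0.001, -0.001]
ft_force: [0.6, 0.7, 0.2]
grip_width: 0.052
grasp_force: 0.0
```

>>> arm_command --series "0.95 0 0 0.01 0; 0.95 0 0 0.01 0; 0.95 0 0 0.01 0; 0.95 0 0 0.008 0; 0.95 0 0 0.004 0; 0.95 0 0 0 0; 0.95 0 0 0 0; 0.95 0 0 0 0; 0.95 0 0 0 0; 0.95 0 0 0 0"

```text
clock: 75.9
position: [0.5837, 0.1162, 0.1032]
ee_rot: [-0.019, 1.0, 0.001, -0.001]
ft_force: [0.3, 0.3, 0.4]
grip_width: 0.044
grasp_force: 0.0
```

```bash
python3 - <<'E'
from plan import *
go((.584,.12,.1005,92.2));print(manip.get_obs()['ft_force'])
E
```

```text
at [0.5837 0.1162 0.1032] 92.2 t 75.9 grip [0.04 0.  ]
spin 0.0001 shift [-0.0011  0.0096  0.0068]
[0.32136412 0.3105181  0.3628537 ]
```

>>> arm_command --series "0.95 0 0 0.003 0; 0.95 0 0 0.004 0; 0.95 0 0 0 0; 0.95 0 0 0 0; 0.95 0 0 0 0; 0.95 0 0 -0.04 0; 0.95 0 0 -0.09 0; 0.95 0 0 -0.12 0; 0.95 0 0 -0.12 0; 0.95 0 0 -0.1 0"

```text
clock: 77.15
position: [0.5842, 0.1156, 0.2914]
ee_rot: [-0.019, 1.0, 0.001, -0.0]
ft_force: [-0.3, 0.0, -0.2]
grip_width: 0.05
grasp_force: 0.0
```

>>> arm_command --series "0.95 0 0 0 0.0555; 0.95 0 0 0 0.0555; 0.95 0 0 0 0.0555; 0.95 0 0 0 0.0555; 0.95 0 0 0 0.0555; 0.95 0 0 0 0.0555; 0.95 0 0 0 0.0555; 0.95 0 0 0 0.0555; 0.95 0 0 0 0.0555; 0.95 0 0 0 0"

```text
clock: 78.4
position: [0.5841, 0.1158, 0.289]
ee_rot: [0.692, 0.722, 0.0, -0.001]
ft_force: [-0.1, -0.6, 0.6]
grip_width: 0.051
grasp_force: 0.0
```

```bash
python3 - <<'E'
from plan import *
viewer.camera('top');go((.535,.32,.29,2.2),(.535,.32,.224,2.2),(.535,.115,.224,2.2)); print(manip.get_obs()['joint_pos'])
E
```

```text
at [0.5841 0.1158 0.2889] 2.5 t 78.5 grip [0.05 0.  ]
spin 0.0019 shift [ 0.5148 -0.1031 -0.0027]
spin -0.0000 shift [0.    0.    0.165]
spin -0.0000 shift [-0.5121 -0.0197 -0.    ]
[-0.84045358  0.28765615  0.70975481  1.51623806 -0.19074931  1.40896634
 -0.07574479]
```

>>> arm_command --series "0.95 0.06 -0.012 0 0; 0.95 0.09 -0.018 0 0; 0.95 0.1 -0.02 0 0; 0.95 0.1 -0.02 0 0; 0.95 0.09 -0.018 0 0; 0.95 0.06 -0.012 0 0; 0.95 0.0148 -0.003 0 0; 0.95 0 0 0 0; 0.95 0 0 0 0; 0.95 0 0 0 0"

```text
clock: 79.7
position: [0.5351, 0.3187, 0.2891]
ee_rot: [0.693, 0.721, 0.0, -0.001]
ft_force: [-1.2, 0.0, -0.4]
grip_width: 0.047
grasp_force: 0.0
```

```bash
python3 - <<'E'
from plan import *
snap('top','t30');snap('scene','s30');go((.535,.32,.224,2.2))
for n in('t19','t30'):
    im=cv2.imread(f'pics/{n}.png')
    for k,s in(('near',1),('far',-1)):
        for cy in(80,60,45,105,115):
            q=proj(n,[*carton(-20,s*cy),.082 if cy<93 else .12])[0]; print(n,k,cy,np.round(q),im[int(round(q[1])),int(round(q[0]))])
a=cv2.imread('pics/s30.png')[120:260,300:460]; b=cv2.imread('pics/t30.png')[105:245,170:330]
cv2.imwrite('pics/c30.png',cv2.resize(np.hstack([a,b]),(800,350),interpolation=cv2.INTER_CUBIC))
E
```

```text
at [0.5349 0.3192 0.289 ] 2.3 t 79.8 grip [0.05 0.  ]
spin 0.0004 shift [0.0019 0.0003 0.1626]
t19 near 80 [279. 205.] [110 138 161]
t19 near 60 [279. 198.] [ 65  85 106]
t19 near 45 [279. 193.] [ 56  83 116]
t19 near 105 [277. 213.] [115 147 172]
t19 near 115 [277. 216.] [114 147 172]
t19 far 80 [279. 151.] [87 94 99]
t19 far 60 [279. 157.] [ 91 113 130]
t19 far 45 [279. 162.] [ 89 111 129]
t19 far 105 [277. 138.] [106 136 158]
t19 far 115 [277. 135.] [107 136 158]
t30 near 80 [279. 205.] [238 242 241]
t30 near 60 [279. 198.] [238 242 241]
t30 near 45 [279. 193.] [238 242 241]
t30 near 105 [277. 213.] [107  85  83]
t30 near 115 [277. 216.] [109  76  73]
t30 far 80 [279. 151.] [237 242 241]
t30 far 60 [279. 157.] [238 242 241]
t30 far 45 [279. 162.] [238 242 241]
t30 far 105 [277. 138.] [119  76  69]
t30 far 115 [277. 135.] [119  76  68]
```

Both flaps read as white outside faces, folded flat over the squares. Now the lid.

>>> arm_command --series "0.95 0 0 0.04 0; 0.95 0 0 0.04 0; 0.95 0 0 0.04 0; 0.95 0 0 0.03 0; 0.95 0 0 0.0126 0; 0.95 0 0 0 0; 0.95 0 0 0 0; 0.95 -0.02 0 0 0; 0.95 -0.03 0 0 0; 0.95 -0.03 0 0 0"

```text
clock: 81.05
position: [0.536, 0.2868, 0.224]
ee_rot: [0.693, 0.721, 0.0, -0.001]
ft_force: [-0.4, 0.8, 0.7]
grip_width: 0.049
grasp_force: 0.5
```

>>> arm_command --series "0.95 -0.03 -0.002 0 0; 0.95 -0.04 -0.002 0 0; 0.95 -0.04 -0.002 0 0; 0.95 -0.04 -0.002 0 0; 0.95 -0.04 -0.002 0 0; 0.95 -0.04 -0.002 0 0; 0.95 -0.04 -0.002 0 0; 0.95 -0.04 -0.002 0 0; 0.95 -0.04 -0.002 0 0; 0.95 -0.03 -0.002 0 0"

```text
clock: 82.3
position: [0.5339, 0.1346, 0.2234]
ee_rot: [0.693, 0.721, -0.0, -0.001]
ft_force: [-0.4, 0.3, 0.5]
grip_width: 0.046
grasp_force: 0.1
```

```bash
python3 - <<'E'
from plan import *
viewer.camera('top');go((.535,.115,.224,2.2),(.535,.09,.194,2.2),(.535,.075,.164,2.2),(.535,.065,.134,2.2),(.535,.063,.11,2.2));print(manip.get_obs()['ft_force'])
E
```

```text
at [0.534  0.133  0.2236] 2.2 t 82.3 grip [0.05 0.02]
spin -0.0001 shift [-0.045   0.0008 -0.0011]
spin -0.0000 shift [-0.0625 -0.0024  0.075 ]
spin -0.0000 shift [-0.0375 -0.0014  0.075 ]
spin -0.0000 shift [-0.025 -0.001  0.075]
spin -0.0000 shift [-0.005  -0.0002  0.06  ]
[ 0.75757754 -2.49768304  0.44295871]
```

>>> arm_command --series "0.95 -0.022 0 0 0; 0.95 -0.022 0 0 0; 0.95 -0.0208 0 0.025 0; 0.95 -0.0208 0 0.025 0; 0.95 -0.0208 0 0.025 0; 0.95 -0.0125 0 0.025 0; 0.95 -0.0125 0 0.025 0; 0.95 -0.0125 0 0.025 0; 0.95 0 0 0 0; 0.95 0 0 0 0"

```text
clock: 83.6
position: [0.5363, 0.0786, 0.1636]
ee_rot: [0.693, 0.721, 0.0, -0.001]
ft_force: [0.2, -0.1, -0.0]
grip_width: 0.053
grasp_force: 0.0
```

>>> arm_command --series "0.95 -0.0084 0 0.02 0; 0.95 -0.0083 0 0.02 0; 0.95 -0.0083 0 0.02 0; 0.95 0 0 0.015 0; 0.95 -0.005 0 0.015 0; 0.95 0 0 0.015 0; 0.95 0 0 0.015 0; 0.95 0 0 0.01 0; 0.95 0 0 0 0; 0.95 0 0 0 0"

```text
clock: 84.85
position: [0.5366, 0.0666, 0.1115]
ee_rot: [0.693, 0.721, 0.0, -0.001]
ft_force: [-0.0, 0.2, -1.1]
grip_width: 0.052
grasp_force: 0.0
```

```bash
python3 - <<'E'
from plan import *
go((.535,.063,.107,2.2));print(manip.get_obs()['ft_force'])
E
```

```text
at [0.5366 0.0666 0.1115] 2.3 t 84.8 grip [0.05 0.  ]
spin 0.0006 shift [-0.0087 -0.0043  0.0113]
[-0.03489462  0.21042176 -1.12746652]
```

>>> arm_command --series "0.95 -0.008 0 0 0; 0.95 0 0 0.005 0; 0.95 0 0 0.005 0; 0.95 0 0 0.0025 0; 0.95 0 0 0 0; 0.95 0 0 0 0; 0.95 0 0 0 0; 0.95 0 0 0 0; 0.95 0 0 0 0; 0.95 0 0 0 0"

```text
clock: 86.1
position: [0.5368, 0.0633, 0.107]
ee_rot: [0.693, 0.721, 0.0, -0.001]
ft_force: [-2.6, -1.4, 8.3]
grip_width: 0.045
grasp_force: 4.4
```

>>> arm_command --series "0.95 0 0 0.002 0; 0.95 0 0 0 0; 0.95 0 0 0 0; 0.95 0 0 0 0; 0.95 0 0 0 0; 0.95 0 0 0 0; 0.95 0 0 0 0; 0.95 0 0 0 0; 0.95 0 0 0 0; 0.95 0 0 0 0"

```text
clock: 87.35
position: [0.5369, 0.0633, 0.1067]
ee_rot: [0.693, 0.721, 0.0, -0.002]
ft_force: [-6.0, -1.8, 15.4]
grip_width: 0.052
grasp_force: 7.6
```

The lid is hard against its stop with the tip at z = 0.088 m. Lifting clear to check.

>>> arm_command --series "0.95 0 0 -0.03 0; 0.95 0 0 -0.06 0; 0.95 0 0 -0.1 0; 0.95 0 0 -0.1 0; 0.95 -0.08 0 -0.1 0; 0.95 -0.12 -0.02 0 0; 0.95 -0.12 -0.02 0 0; 0.95 -0.12 -0.02 0 0; 0.95 -0.12 -0.02 0 0; 0.95 -0.12 -0.02 0 0"

```text
clock: 88.6
position: [0.5076, -0.2117, 0.2615]
ee_rot: [0.693, 0.721, 0.0, -0.001]
ft_force: [1.0, 0.5, 0.0]
grip_width: 0.045
grasp_force: 0.0
```

>>> arm_command --series "0.95 -0.1 -0.1 0 0; 0.95 -0.1 -0.1 0 0; 0.95 0 -0.1 0 0; 0.95 0 -0.05 0 0; 0.95 0 0 0 0; 0.95 0 0 0 0; 0.95 0 0 0 0; 0.95 0 0 0 0; 0.95 0 0 0 0; 0.95 0 0 0 0"

```text
clock: 89.85
position: [0.3713, -0.2959, 0.2612]
ee_rot: [0.693, 0.721, -0.0, -0.001]
ft_force: [-0.2, -0.1, -0.6]
grip_width: 0.051
grasp_force: 0.0
```

```bash
python3 - <<'E'
from plan import *
snap('scene','s40');snap('top','t40');go();cakeshift('s41')
a=cv2.imread('pics/s40.png')[130:280,185:455]; b=cv2.imread('pics/t40.png')[105:245,190:460]
cv2.imwrite('pics/c40.png',cv2.resize(np.vstack([a,b]),(553,594),interpolation=cv2.INTER_CUBIC))
E
```

```text
at [ 0.3713 -0.296   0.2612] 2.3 t 90.0 grip [0.05 0.  ]
cake px shift ((-0.006058774703021186, 0.027009737162924097), 0.9995737923516168)
```

View pics/c40.png

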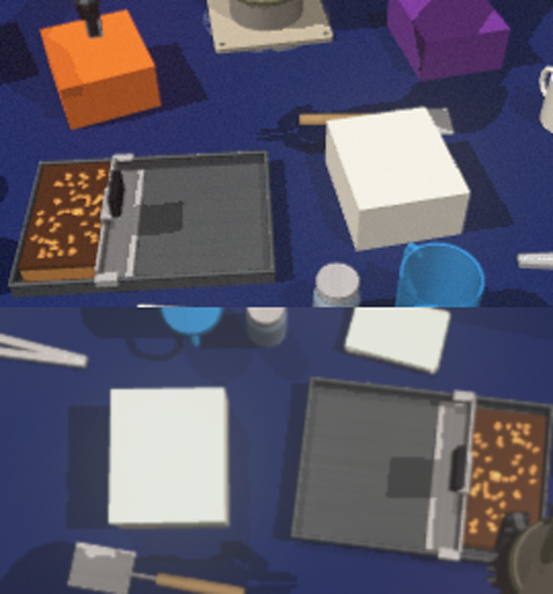

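The lid lies flat and square on the carton, around (168,455) in the lower crop. The divider touches the cake along its whole face, and the other things have not moved.

```bash
python3 -c "
from workcell import manip
print(manip.hand_in())"
```

```text
the job is handed in; nothing more can be done
None
```

The job is handed in after about 90 s, with no verdict returned: all four squares lie flat, nut side up, in the carton; the divider rests lightly on the unmoved cake; the flaps are folded in and the lid pressed shut to its stop (tuck tab out of sight inside).

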